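Press a stacked boot heel

TASK

Take the top plate off the heel press and park it on the cork mat, then stack every loose heel lift on the press's seat, lugs fully home in the notches below, in any order. Then lower the plate level over both guide pins, keeping hold of it until it reaches the stack, let it lie flat on the stack, and finally press the green start button. Leave the other things on the bench alone.

Things in the scene. Friction and masses are not known exactly. Their poses are not given: they have to be found in the camera images.
- press: fixed green press: base 250 x 120 x 16 mm (long along x), origin at the centre of its underside, z up. Upright steel guide pins, 14 mm diameter, at x = +95 and -95 mm, y = 0, with tips (last 12 mm tapered) at z = 175 mm. Between them a fixed keyed seat (see press_seat). The start button is on a low grey box on the -y side
- press_seat (a point): centre of the seat's top face, 40 mm above the table; axes as the press. The seat is 64 (x) x 58 (y) mm; its top has two notches 6 mm deep: a wide one (yellow floor, 53.2 mm in y) from x = +12 mm to the +x edge, a narrow one (43.2 mm in y) from x = -12 mm to the -x edge. A seated lift has its point 11 mm above this one, each further lift 22 mm more
- pin_a (a point): tip of the guide pin on the press's +x side, 175 mm above the table
- pin_b (a point): tip of the guide pin on the press's -x side, 175 mm above the table
- start_top (a point): top of the round green start button (32 mm across), 98 mm from the press's centre on its -y side; pressed straight down, 6 mm travel, about 5 N fully down, springs back
- start (a joint): travel of the start button in m: 0 released, 0.006 fully down; counts as pressed above 0.004
- plate_handle (a point): centre of the black handle bar of the aluminium top plate (0.6 kg, 236 (x) x 90 (y) x 12 mm, z up). Bar: along x, 100 long, 16 thick, 20 tall; its centre is 44 mm above the plate's underside, with 22 mm of space under the bar. At first the plate sits on the pins, on the empty seat. It is the same turned half round
- hole_a (a point): centre of the hole (19 mm diameter, through) at x = +95 mm of the plate, on its underside
- hole_b (a point): centre of the hole (19 mm diameter, through) at x = -95 mm of the plate, on its underside
- mat_c (a point): centre of the top of the fixed cork mat, 280 (x) x 150 (y) x 4 mm, where the plate is parked; its top is 4 mm above the table
- lift1_c (a point): brown keyed heel lift, 90 g (absent in some starts): middle of its 64 (x) x 58 (y) x 22 mm block, z up. Two dark lugs 5 mm tall under the block, on which it stands: a wide one (50 mm in y) at x = 14 to 32 mm, a narrow one (40 mm in y) at x = -14 to -32 mm. Its top, 11 mm above this point, has the same notches as the seat: wide lug into wide (yellow) notch. All lifts are alike
- lift2_c (a point): another keyed heel lift, same as lift1 (absent in some starts); same point and axes
- lift3_c (a point): another keyed heel lift, same as lift1 (absent in some starts); same point and axes
- lift4_c (a point): another keyed heel lift, same as lift1 (absent in some starts); same point and axes
- hammer: bystander, leave alone: hammer lying flat; origin at its underside
- polish_tin: bystander, leave alone: black tin, 84 mm across, 30 mm high; origin at its underside
- cream_jar: bystander, leave alone: small jar, 60 mm high; origin at its underside
- brush: bystander, leave alone: shoe brush, 160 x 50 x 40 mm; origin at its underside
- spool: bystander, leave alone: wooden thread spool, 62 mm high; origin at its underside
- boot: bystander, leave alone: black ankle boot, 260 mm long, 230 mm high; origin at its underside
- last: bystander, leave alone: wooden shoe last, 200 mm long; origin at its underside
There are look-alikes about, which are no part of the job. Leave any purple look-alike of the part that bears lift4_c alone. What is shaped like the part that bears lift3_c but blue is not meant.

How it is judged:
On the way, in this order (a step that is already met when the one before it is completed fails the run):
1. the plate is parked, let go, lying on the cork mat (x of plate_handle in the frame of mat_c between -0.07 and 0.07 m and y of plate_handle in the frame of mat_c between -0.055 and 0.055 m and height (world z) of plate_handle below 0.054 m and angle between plate_handle's own z axis and vertical below 0.06 rad and contact force between the fingers and plate below 0.1 N), for 0.2 s.
2. every heel lift that is present is stacked on the seat, lugs home, and let go (horizontal distance between each of lift1_c, lift2_c, lift3_c, lift4_c and press_seat below 0.007 m and angle between the x axis of each of lift1_c, lift2_c, lift3_c, lift4_c and the x axis of press, either way round below 0.15 rad and angle between each of lift1_c, lift2_c, lift3_c, lift4_c's own z axis and vertical below 0.06 rad and (z of lift1_c in the frame of press between 0.0485 and 0.0535 m or z of lift1_c in the frame of press between 0.0705 and 0.0755 m or z of lift1_c in the frame of press between 0.0925 and 0.0975 m or z of lift1_c in the frame of press between 0.1145 and 0.1195 m) and (z of lift2_c in the frame of press between 0.0485 and 0.0535 m or z of lift2_c in the frame of press between 0.0705 and 0.0755 m or z of lift2_c in the frame of press between 0.0925 and 0.0975 m or z of lift2_c in the frame of press between 0.1145 and 0.1195 m) and (z of lift3_c in the frame of press between 0.0485 and 0.0535 m or z of lift3_c in the frame of press between 0.0705 and 0.0755 m or z of lift3_c in the frame of press between 0.0925 and 0.0975 m or z of lift3_c in the frame of press between 0.1145 and 0.1195 m) and (z of lift4_c in the frame of press between 0.0485 and 0.0535 m or z of lift4_c in the frame of press between 0.0705 and 0.0755 m or z of lift4_c in the frame of press between 0.0925 and 0.0975 m or z of lift4_c in the frame of press between 0.1145 and 0.1195 m) and contact force between the fingers and lift1 below 0.1 N and contact force between the fingers and lift2 below 0.1 N and contact force between the fingers and lift3 below 0.1 N and contact force between the fingers and lift4 below 0.1 N), for 0.2 s.
3. the plate, level and still held, has come down both pins to the stack (horizontal distance between plate_handle and press_seat below 0.008 m and angle between the x axis of plate_handle and the x axis of press, either way round below 0.07 rad and angle between plate_handle's own z axis and vertical below 0.05 rad and (z of lift1_c in the frame of plate_handle between -0.061 and -0.052 m or z of lift2_c in the frame of plate_handle between -0.061 and -0.052 m or z of lift3_c in the frame of plate_handle between -0.061 and -0.052 m or z of lift4_c in the frame of plate_handle between -0.061 and -0.052 m) and contact force between the fingers and plate above 0.5 N).
4. with the plate flat on the stack and let go, the start button is pressed (horizontal distance between plate_handle and press_seat below 0.008 m and angle between the x axis of plate_handle and the x axis of press, either way round below 0.07 rad and angle between plate_handle's own z axis and vertical below 0.05 rad and (z of lift1_c in the frame of plate_handle between -0.058 and -0.052 m or z of lift2_c in the frame of plate_handle between -0.058 and -0.052 m or z of lift3_c in the frame of plate_handle between -0.058 and -0.052 m or z of lift4_c in the frame of plate_handle between -0.058 and -0.052 m) and contact force between the fingers and plate below 0.1 N and value of joint start above 0.004 m), for 0.05 s.
At the end, for the whole second after the job is handed in: every lift present is stacked on the seat, lugs in notches (within 7 mm of its axis, 0.15 rad in yaw, 2.5 mm in height); the plate is on both pins, at rest, flat on the stack (within 3 mm, level within 0.05 rad); the start button has been pressed since and is released (horizontal distance between each of lift1_c, lift2_c, lift3_c, lift4_c and press_seat below 0.007 m and angle between the x axis of each of lift1_c, lift2_c, lift3_c, lift4_c and the x axis of press, either way round below 0.15 rad and angle between each of lift1_c, lift2_c, lift3_c, lift4_c's own z axis and vertical below 0.06 rad and (z of lift1_c in the frame of press between 0.0485 and 0.0535 m or z of lift1_c in the frame of press between 0.0705 and 0.0755 m or z of lift1_c in the frame of press between 0.0925 and 0.0975 m or z of lift1_c in the frame of press between 0.1145 and 0.1195 m) and (z of lift2_c in the frame of press between 0.0485 and 0.0535 m or z of lift2_c in the frame of press between 0.0705 and 0.0755 m or z of lift2_c in the frame of press between 0.0925 and 0.0975 m or z of lift2_c in the frame of press between 0.1145 and 0.1195 m) and (z of lift3_c in the frame of press between 0.0485 and 0.0535 m or z of lift3_c in the frame of press between 0.0705 and 0.0755 m or z of lift3_c in the frame of press between 0.0925 and 0.0975 m or z of lift3_c in the frame of press between 0.1145 and 0.1195 m) and (z of lift4_c in the frame of press between 0.0485 and 0.0535 m or z of lift4_c in the frame of press between 0.0705 and 0.0755 m or z of lift4_c in the frame of press between 0.0925 and 0.0975 m or z of lift4_c in the frame of press between 0.1145 and 0.1195 m) and horizontal distance between plate_handle and press_seat below 0.008 m and angle between the x axis of plate_handle and the x axis of press, either way round below 0.07 rad and angle between plate_handle's own z axis and vertical below 0.05 rad and (z of lift1_c in the frame of plate_handle between -0.058 and -0.052 m or z of lift2_c in the frame of plate_handle between -0.058 and -0.052 m or z of lift3_c in the frame of plate_handle between -0.058 and -0.052 m or z of lift4_c in the frame of plate_handle between -0.058 and -0.052 m) and linear speed of plate below 0.02 m/s and value of joint start below 0.003 m); the robot touches nothing.
It fails at once if a bystander is disturbed (moved more than 40 mm) (distance of any of hammer, polish_tin, cream_jar, brush, spool, boot, last from where it was at the start of the episode above 0.04 m).
Of lift1, lift2, lift3, lift4 only 2 to 4 are there at a start; the rules pass over those that are not, and their reading is None.
At some moment in a run one of lift1, lift2, lift3, lift4, plate may be knocked a few centimetres aside while the robot is not near it.
It also fails if it takes over 210 s, if anything falls off the work surface, if the arm or the gripper's body presses on something with over 40 N, if the wrist force passes 120 N, or if a joint passes its speed limit or range.

ROBOT

A 6-joint arm with a two-finger parallel gripper is mounted at the origin on the work surface. World frame = base frame: x ahead of the robot, y to its left, z up, the work surface at z = 0. Lengths are in m, angles in rad, forces in N, time in s.
With the tool pointing down it reaches from about 0.325 to 0.85 m from the base axis. Payload 4.4 kg.
Tool frame: the origin (TCP) lies at the very end of the fingers, on their centre line; the grasp point (between the pads) lies 19 mm behind it; z points along the fingers, y is the direction in which the jaws open and shut (so a half turn about z gives the same grasp; the last joint's range is limited). The gripper opens to 94 mm and grips with 3 to 60 N. Pads are 16 mm wide; open, the fingers measure 119 mm over their backs; the gripper's body (75 mm by 177 mm) begins 78 mm behind the grasp point.
Start: joints at [-1.306, 0.207, 1.542, -0, 1.393, -0.15], TCP at [0.232, -0.526, 0.205] pointing down, gripper open.
Joint ranges: [-2.73, 2.73], [-0.86, 2.22], [0.23, 2.46], [-1.11, 4.25], [0.08, 2.63], [-2.82, 2.82]. Speed limits (rad/s): [2.79, 2.79, 3.14, 3.14, 3.14, 3.14].

INTERFACE

Orientations are given as a unit quaternion [x, y, z, w].
In Python, from plant import manip, optics, workorder gives the robot as it stands.
- The arm moves only by the tool carry_out, never from a script. Its argument "rows" is a list of rows, each an object of numbers: "dx", "dy", "dz": the shift along the world's x, y, z in mm; "ax", "ay", "az": the turn, a rotation vector about the world's x, y, z in rad. A call has 1 to 20 rows; each row is the pose to reach, as a shift and turn from the pose commanded when the call began; what a row does not reach only later rows make up. A row lasts 1/12 s, in which the tool goes at most 41.7 mm and 7.16 degrees, less where a joint would pass 70% of its speed; a pose out of reach is approached as far as the arm can. A call with a gripper value outside its range is refused whole. "fingers" is the finger opening in mm, from 0 to 94, set as the call begins (left out, the last holds). The fingers move at their own pace and stop on an object; "force" is the grip in N (left out, the last holds). Time passes only in rows, so rows that repeat a pose let the fingers close. It gives the time, the measured TCP pose, the force and the opening at its end, in the units of the state.
- manip.state(): the state, without advancing time (a new reading comes with each control period).
- optics.grab_frame(name): name is "side" or "top"; returns the picture (400x640x3 uint8, red, green, blue); there is no depth.
- optics.get_calibration(name): a dict with "fx", "fy", "cx", "cy" (pixels), "extrinsics" (4x4, takes a point from world to camera coordinates). Camera axes: x right, y down, z forward; pixel columns grow to the right and rows downward; lengths in m; the calibration is good to about 2 mm. A picture is of the moment at which its call begins. get_calibration takes no time and is no camera call.
- workorder.finish_job(): hands the job in, once; it reports no verdict.
The state is a dict: "clock": time; "q": joint angles; "qd": joint speeds; "effort": joint torques, N m; "tcp_pos": TCP position; "orientation": TCP orientation; "contact_force": force on the tool from outside, world axes, zero at the start; "ft_torque": the same for the moment, N m; "finger_gap": finger opening in m.
Only numpy, scipy, OpenCV 4.12 (cv2) and the standard library are available. Lean on these libraries where they do the work, as an engineer would, in place of code of your own. Each camera call takes 0.05 s, during which the arm holds its last target.

## Working session

There is one attempt and no reset: what is moved stays moved. The work goes in short steps, Python scripts to look and compute and a tool call to move; the robot and the scene stay as the last step left them, time stands still between calls to the robot, and variables do not carry over. Pictures are saved under pics/ and viewed, and the job is handed in when it is done.

Besides the shell and the picture viewer there is one more tool, called after "Call:" as name(argument=value, ...), one argument or row to a line, values as JSON. carry_out: Moves the arm, as the interface text tells. Its arguments: {"type":"object","properties":{"rows":{"type":"array"},"fingers":{"type":"number"},"force":{"type":"number"}},"required":["rows"]}

```bash
ls; mkdir -p pics
python3 - <<'E'
from plant import manip, optics, workorder
import cv2, numpy as np
for n in ("top","side"):
    im=optics.grab_frame(n); cv2.imwrite(f"pics/{n}0.png",im[:,:,::-1])
    c=optics.get_calibration(n); print(n,c["fx"],c["fy"],c["cx"],c["cy"]); print(np.round(c["extrinsics"],4).tolist())
s=manip.state(); print(s)
E
```

```text
pics
top 441.46368455465097 441.46368455465097 318.7631053076217 193.16639728296522
[[0.0246, -0.9997, -0.0079, 0.01], [-0.9929, -0.0235, -0.1163, 0.5577], [0.1161, 0.0107, -0.9932, 1.4675], [0.0, 0.0, 0.0, 1.0]]
side 490.05251030994367 490.05251030994367 320.2388645559553 197.59802844822153
[[-0.8375, -0.5464, -0.005, 0.4646], [-0.3799, 0.5888, -0.7135, 0.2965], [0.3928, -0.5957, -0.7007, 1.5959], [0.0, 0.0, 0.0, 1.0]]
{'clock': 0.1, 'q': array([-1.30646667e+00,  2.07374981e-01,  1.54278369e+00,  3.33514193e-05,
        1.39348636e+00, -1.50493632e-01]), 'qd': array([ 0.00054194, -0.00222458, -0.00267503,  0.00070465, -0.00105072,
        0.0005126 ]), 'effort': array([-2.23941561e-04, -3.71862888e+01, -2.82293433e+01,  7.00533902e-02,
        3.11498274e-02, -4.85805265e-05]), 'tcp_pos': array([ 0.23155558, -0.52553296,  0.20439709]), 'orientation': array([ 9.78567300e-01,  2.05924709e-01, -4.19923817e-05, -1.02545967e-03]), 'contact_force': array([-0.39608978,  0.13397517,  0.03846915]), 'ft_torque': array([-0.00207041,  0.0051674 , -0.0243671 ]), 'finger_gap': 0.09422530067379062}
```

View pics/top0.png

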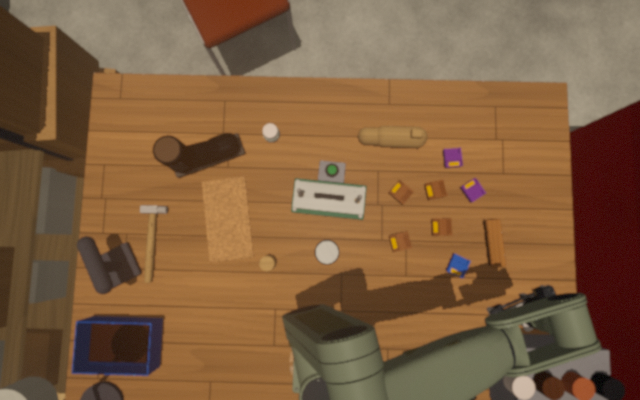

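View pics/side0.png

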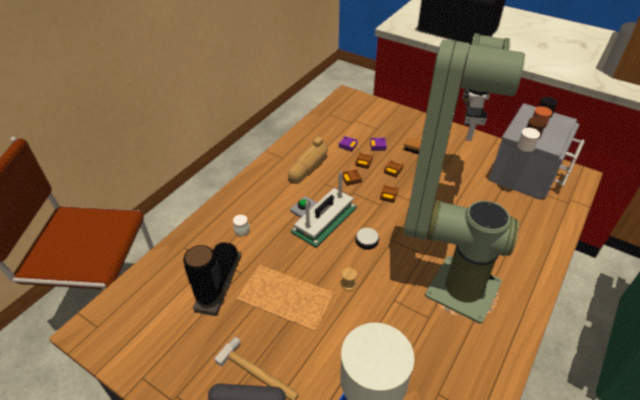

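Run:
```python
import cv2
a=cv2.imread("pics/top0.png"); 
cv2.imwrite("pics/c1.png",cv2.resize(a[140:285,370:515],None,fx=5.5,fy=4,interpolation=cv2.INTER_CUBIC)[:, :] if 0 else cv2.resize(a[140:285,370:515],(595,595),interpolation=cv2.INTER_CUBIC))
cv2.imwrite("pics/c2.png",cv2.resize(a[150:270,195:375],(800,533),interpolation=cv2.INTER_CUBIC))
b=cv2.imread("pics/side0.png")
cv2.imwrite("pics/c3.png",cv2.resize(b[130:250,280:430],(750,600),interpolation=cv2.INTER_CUBIC))
```

```text
(no output)
```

View pics/c1.png

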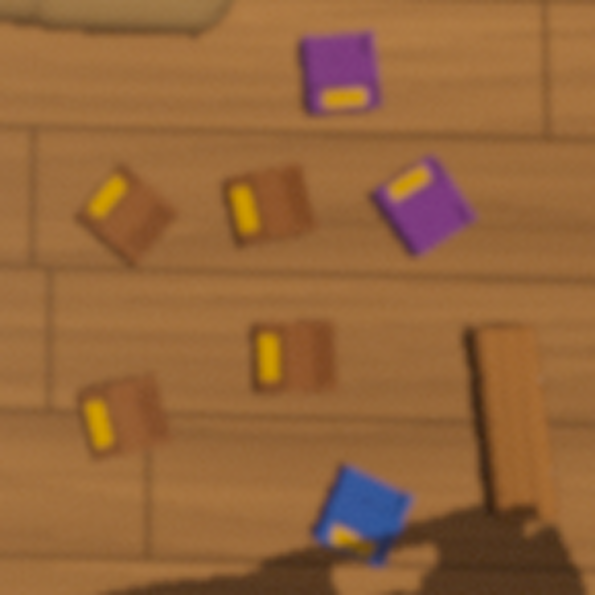

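View pics/c2.png

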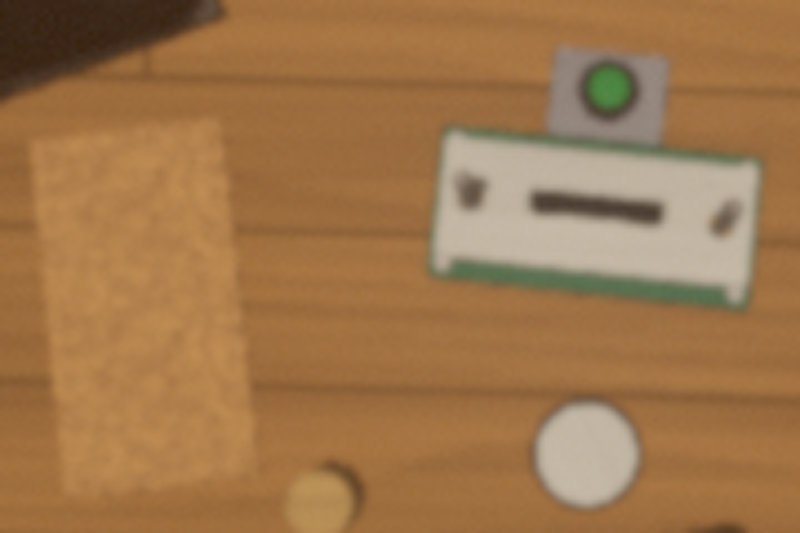

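View pics/c3.png

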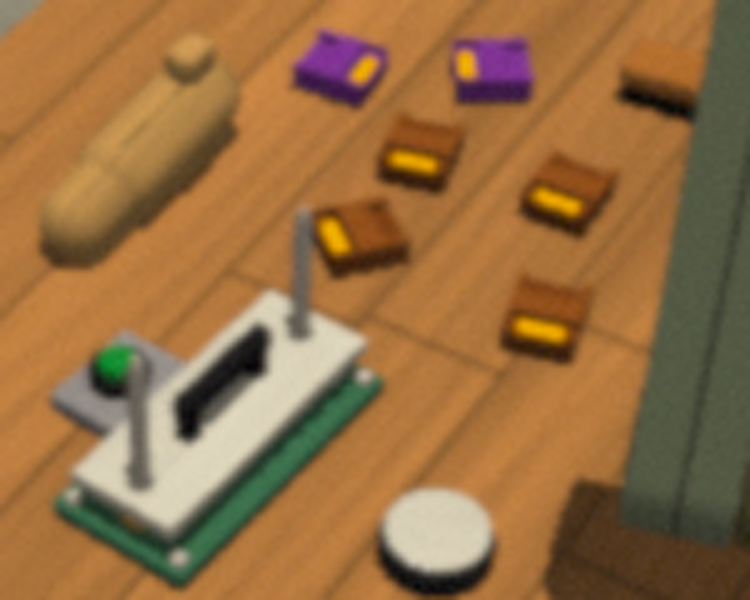

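Run:
```python
import cv2
a=cv2.imread("pics/top0.png");b=cv2.imread("pics/side0.png")
for n,im,ps in (("top",a,dict(lift=(438,192),liftC=(445,227),yel=(436,227),yelA=(396,187),wood=(420,210),wood2=(420,250),plate=(310,185),plate2=(350,210),green=(320,214),mat=(225,220),btn=(331,170),box=(341,164),tin=(327,252),handle=(330,197))),
 ("side",b,dict(lift=(363,157),lift2=(390,190),yel=(361,162),wood=(340,190),plate=(310,222),green=(340,222),mat=(290,295),btn=(303,203),box=(297,210)))):
    h=cv2.cvtColor(im,cv2.COLOR_BGR2HSV)
    for k,(x,y) in ps.items(): print(n,k,im[y,x],h[y,x])
```

```text
top lift [ 45  85 144] [ 12 175 144]
top liftC [ 44  85 142] [ 13 176 142]
top yel [  0 148 200] [ 22 255 200]
top yelA [  0 154 205] [ 23 255 205]
top wood [ 63 114 163] [ 15 156 163]
top wood2 [ 59 105 153] [ 15 157 153]
top plate [159 177 190] [ 17  42 190]
top plate2 [165 184 196] [ 18  40 196]
top green [ 78 110 102] [ 38  74 110]
top mat [ 77 128 178] [ 15 145 178]
top btn [ 68 135  78] [ 56 127 135]
top box [124 134 149] [ 12  43 149]
top tin [164 182 195] [ 17  41 195]
top handle [59 70 85] [13 78 85]
side lift [ 23  79 146] [ 14 215 146]
side lift2 [ 21  76 144] [ 13 218 144]
side yel [  0 160 228] [ 21 255 228]
side wood [ 85  96 106] [ 16  51 106]
side plate [157 179 188] [ 21  42 188]
side green [54 80 52] [62 89 80]
side mat [ 85 156 225] [ 15 159 225]
side btn [ 48 138  17] [ 68 224 138]
side box [137 142 149] [ 13  21 149]
```

```bash
cat > h.py <<'E'
from plant import manip, optics, workorder
import cv2, numpy as np
from scipy.optimize import minimize
from scipy.spatial.transform import Rotation as R
CAL={n:optics.get_calibration(n) for n in ("top","side")}
def proj(n,P):
    c=CAL[n];E=np.asarray(c["extrinsics"]);q=np.atleast_2d(P)@E[:3,:3].T+E[:3,3]
    return np.c_[c["fx"]*q[:,0]/q[:,2]+c["cx"],c["fy"]*q[:,1]/q[:,2]+c["cy"]]
def ray(n,u,v,z):
    c=CAL[n];E=np.asarray(c["extrinsics"]);Rm=E[:3,:3];o=-Rm.T@E[:3,3]
    d=Rm.T@np.array([(u-c["cx"])/c["fx"],(v-c["cy"])/c["fy"],1]);return o+d*(z-o[2])/d[2]
def rect(x0,x1,y0,y1,z): 
    p=[(x0,y0,z),(x1,y0,z),(x1,y1,z),(x0,y1,z)];return [(p[i],p[(i+1)%4]) for i in range(4)]
LIFT=[((-32,-29,11),(32,-29,11)),((-32,29,11),(32,29,11)),((32,-27,5),(32,27,5)),((-32,-22,5),(-32,22,5)),((12,-26.6,5),(12,26.6,5)),((14,-26,5),(30,-26,5)),((14,26,5),(30,26,5))]
BASE=rect(-125,125,-60,60,16)
PLATE=rect(-118,118,-45,45,-32)   # rel. handle centre: top of plate
HANDLE=rect(-50,50,-8,8,10)
MAT=rect(-140,140,-75,75,0)
SEAT=rect(-32,32,-29,29,0)+[((12,-26.6,-6),(12,26.6,-6))]
def pts(model,ds=2.0):
    P=[];D=[]
    for a,b in model:
        a,b=np.array(a,float),np.array(b,float);L=np.linalg.norm(b-a);k=max(2,int(L/ds))
        t=(np.arange(k)+.5)/k;P.append(a+np.outer(t,b-a));D.append(np.tile((b-a)/L,(k,1)))
    return np.vstack(P)/1000,np.vstack(D)
def grads(im,s=1.0):
    f=cv2.GaussianBlur(im.astype(np.float32),(0,0),s)
    return [(cv2.Sobel(f[:,:,k],cv2.CV_32F,1,0)/8,cv2.Sobel(f[:,:,k],cv2.CV_32F,0,1)/8) for k in range(3)]
def fit(ims,model,x0,z,cams=("top","side"),span=.012,yspan=.15,s=1.0):
    P,D=pts(model);G={n:grads(ims[n],s) for n in cams}
    def score(v):
        Rz=R.from_euler("z",v[2]).as_matrix();W=P@Rz.T+[v[0],v[1],z];W2=(P+D*1e-3)@Rz.T+[v[0],v[1],z];t=0
        for n in cams:
            p=proj(n,W);d=proj(n,W2)-p;d/=np.linalg.norm(d,axis=1)[:,None];nx,ny=-d[:,1],d[:,0]
            m=p.astype(np.float32);g=0
            for gx,gy in G[n]:
                a=cv2.remap(gx,m[:,:1],m[:,1:],cv2.INTER_LINEAR)[:,0];b=cv2.remap(gy,m[:,:1],m[:,1:],cv2.INTER_LINEAR)[:,0]
                g=g+(a*nx+b*ny)**2
            t+=np.sqrt(g).mean()
        return -t
    best=None
    for dx in np.linspace(-span,span,7):
        for dy in np.linspace(-span,span,7):
            for dw in np.linspace(-yspan,yspan,5):
                v=np.array([x0[0]+dx,x0[1]+dy,x0[2]+dw]);f=score(v)
                if best is None or f<best[0]: best=(f,v)
    v=best[1];sim=np.array([v,v+[.003,0,0],v+[0,.003,0],v+[0,0,.04]])
    r=minimize(score,v,method="Nelder-Mead",options=dict(initial_simplex=sim,xatol=1e-5,fatol=1e-4))
    return r.x,-r.fun
def draw(im,n,model,v,z,col):
    Rz=R.from_euler("z",v[2]).as_matrix()
    for a,b in model:
        p=proj(n,np.array([a,b])/1000@Rz.T+[v[0],v[1],z])
        cv2.line(im,*[tuple(int(round((q+.5)*4*16)) for q in k) for k in p],col,1,cv2.LINE_AA,4)
def snap(tag):
    r={}
    for n in ("top","side"):
        r[n]=optics.grab_frame(n);cv2.imwrite(f"pics/{n}_{tag}.png",r[n][:,:,::-1])
    return r
def load(tag): return {n:cv2.imread(f"pics/{n}_{tag}.png")[:,:,::-1].copy() for n in ("top","side")}
def yellows(im):
    h=cv2.cvtColor(im,cv2.COLOR_RGB2HSV);m=((h[...,0]>18)&(h[...,0]<28)&(h[...,1]>200)&(h[...,2]>120)).astype(np.uint8)
    k,_,st,c=cv2.connectedComponentsWithStats(m);return [(c[i],st[i,4]) for i in range(1,k) if st[i,4]>15]
E
cp pics/top0.png pics/top_0.png; cp pics/side0.png pics/side_0.png
cat > scan.py <<'E'
import sys
from h import *
tag=sys.argv[1]; ims=load(tag)
def show(n,items,box,out):
    im=cv2.resize(ims[n],None,fx=4,fy=4,interpolation=cv2.INTER_CUBIC)[:,:,::-1].copy()
    for m,v,z,c in items: draw(im,n,m,v,z,c)
    x0,y0,x1,y1=[4*k for k in box]; cv2.imwrite(out,im[y0:y1,x0:x1])
E
python3 - <<'E'
import sys; sys.argv=["x","0"]
exec(open("scan.py").read())
items=[]
for u,v,du,dv in ((400,191,-4,-4),(435,190,-5,1),(441,227,-5,0),(400,242,-5,1)):
    c=ray("top",u,v,.02); w=ray("top",u+du,v+dv,.02)-c; yaw=np.arctan2(w[1],w[0])
    for cams in (("top","side"),("top",),("side",)):
        x,s=fit(ims,LIFT,[c[0],c[1],yaw],.016,cams); print((u,v),cams,np.round(x,4),round(s,1))
        if len(cams)==2: items.append((LIFT,x,.016,(255,255,0)))
c=ray("top",330,197,.016); w=ray("top",300,193,.016)-c; yaw=np.arctan2(w[1],w[0])
for nm,m,z in (("base",BASE,0),("plate",PLATE,.084),("handle",HANDLE,.084)):
    for cams in (("top","side"),("top",),("side",)):
        x,s=fit(ims,m,[c[0],c[1],yaw],z,cams); print(nm,cams,np.round(x,4),round(s,1))
        if len(cams)==2: items.append((m,x,z,(255,0,255) if nm!="base" else (0,0,255)))
c=ray("top",227,219,.004)
for cams in (("top","side"),("top",),("side",)):
    x,s=fit(ims,MAT,[c[0],c[1],0.07],.004,cams); print("mat",cams,np.round(x,4),round(s,1))
items.append((MAT,x,.004,(0,255,0)))
show("top",items,(285,150,475,280),"pics/f1.png"); show("side",items,(280,130,430,250),"pics/f2.png")
E
```

```text
(400, 191) ('top', 'side') [ 0.5735 -0.2577  0.8257] 35.4
(400, 191) ('top',) [ 0.565  -0.252   0.9251] 11.6
(400, 191) ('side',) [ 0.5734 -0.257   0.8214] 25.1
(435, 190) ('top', 'side') [ 0.578  -0.3771  1.8847] 33.8
(435, 190) ('top',) [ 0.5779 -0.3772  1.9054] 12.2
(435, 190) ('side',) [ 0.578  -0.3773  1.8721] 21.6
(441, 227) ('top', 'side') [ 0.4504 -0.3964  1.6939] 34.2
(441, 227) ('top',) [ 0.4534 -0.396   1.6763] 11.9
(441, 227) ('side',) [ 0.4498 -0.3963  1.6845] 22.6
(400, 242) ('top', 'side') [ 0.402  -0.2552  1.8596] 32.5
(400, 242) ('top',) [ 0.4073 -0.2542  1.735 ] 10.8
(400, 242) ('side',) [ 0.4016 -0.2556  1.8384] 22.8
base ('top', 'side') [ 0.5366 -0.005   1.4956] 50.6
base ('top',) [ 0.5587 -0.0114  1.4941] 20.2
base ('side',) [ 5.3790e-01 -4.0000e-04  1.4939e+00] 34.2
plate ('top', 'side') [ 0.5432 -0.0098  1.4954] 76.2
plate ('top',) [ 0.5422 -0.01    1.4901] 32.2
plate ('side',) [ 0.5443 -0.0094  1.4988] 45.1
handle ('top', 'side') [ 0.5406 -0.0075  1.5   ] 87.3
handle ('top',) [ 0.5411 -0.0097  1.4888] 43.8
handle ('side',) [ 0.5393 -0.0037  1.5196] 45.7
mat ('top', 'side') [0.4688 0.3375 0.1538] 22.5
mat ('top',) [0.4659 0.3391 0.1519] 8.9
mat ('side',) [0.4699 0.3366 0.1539] 14.7
```

View pics/f1.png

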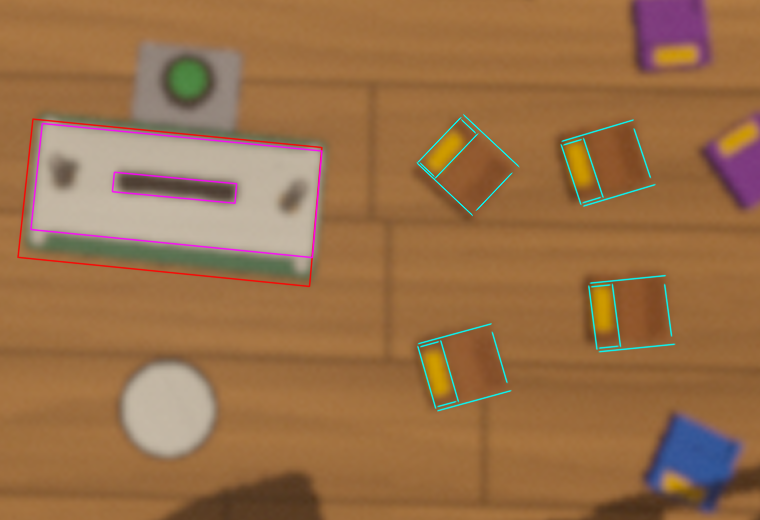

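View pics/f2.png

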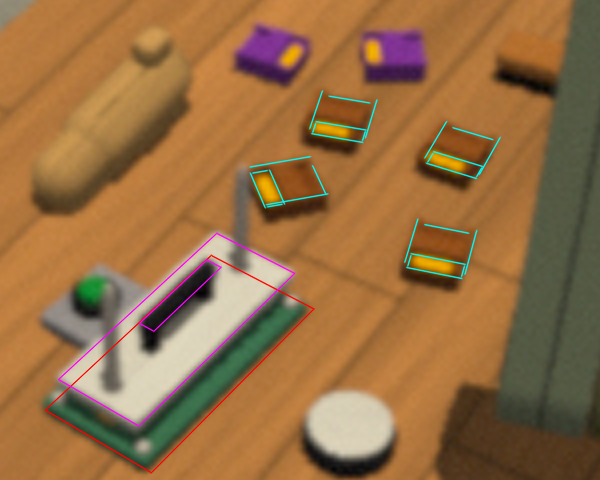

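Call:
carry_out(
  rows=[
    {"dx": 310,"dy": 517,"dz": 25,"az": 1.081},
    {"dx": 310,"dy": 517,"dz": 25,"az": 1.081},
    {"dx": 310,"dy": 517,"dz": 25,"az": 1.081},
    {"dx": 310,"dy": 517,"dz": 25,"az": 1.081},
    {"dx": 310,"dy": 517,"dz": 25,"az": 1.081},
    {"dx": 310,"dy": 517,"dz": 25,"az": 1.081},
    {"dx": 310,"dy": 517,"dz": 25,"az": 1.081},
    {"dx": 310,"dy": 517,"dz": 25,"az": 1.081},
    {"dx": 310,"dy": 517,"dz": 25,"az": 1.081},
    {"dx": 310,"dy": 517,"dz": 25,"az": 1.081},
    {"dx": 310,"dy": 517,"dz": 25,"az": 1.081},
    {"dx": 310,"dy": 517,"dz": 25,"az": 1.081},
    {"dx": 310,"dy": 517,"dz": 25,"az": 1.081},
    {"dx": 310,"dy": 517,"dz": 25,"az": 1.081},
    {"dx": 310,"dy": 517,"dz": 25,"az": 1.081},
    {"dx": 310,"dy": 517,"dz": 25,"az": 1.081},
    {"dx": 310,"dy": 517,"dz": 25,"az": 1.081},
    {"dx": 310,"dy": 517,"dz": 25,"az": 1.081},
  ],
  fingers=50,
)

```text
invalid input
```

Run:
```python
from h import *
s=manip.state(); print(s["clock"],np.round(s["tcp_pos"],4),np.round(s["q"],3),s["finger_gap"])
q=R.from_quat(s["orientation"]).as_matrix(); print(np.arctan2(q[1,1],q[0,1]),q[:,2])
ims=snap("1")
cv2.imwrite("pics/v1.png",cv2.resize(ims["side"][100:260,260:430],(680,600),interpolation=cv2.INTER_CUBIC)[:,:,::-1])
```

```text
0.1 [ 0.2316 -0.5255  0.2044] [-1.306  0.207  1.543  0.     1.393 -0.15 ] 0.09422530067379062
-1.1559786111107289 [-5.04519711e-04  1.98966806e-03 -9.99997893e-01]
```

View pics/v1.png

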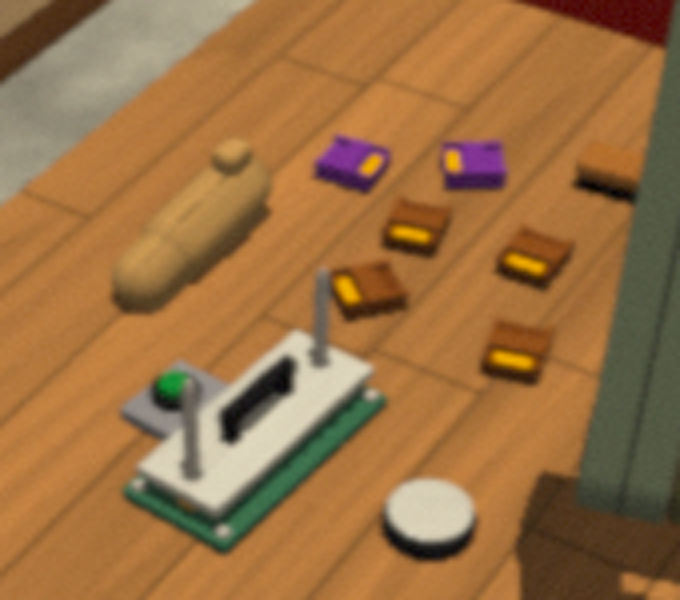

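Call:
carry_out(
  rows=[
    {"dx": 310,"dy": 517,"dz": 25,"ax": 0,"ay": 0,"az": 1.081},
    {"dx": 310,"dy": 517,"dz": 25,"ax": 0,"ay": 0,"az": 1.081},
    {"dx": 310,"dy": 517,"dz": 25,"ax": 0,"ay": 0,"az": 1.081},
    {"dx": 310,"dy": 517,"dz": 25,"ax": 0,"ay": 0,"az": 1.081},
    {"dx": 310,"dy": 517,"dz": 25,"ax": 0,"ay": 0,"az": 1.081},
    {"dx": 310,"dy": 517,"dz": 25,"ax": 0,"ay": 0,"az": 1.081},
    {"dx": 310,"dy": 517,"dz": 25,"ax": 0,"ay": 0,"az": 1.081},
    {"dx": 310,"dy": 517,"dz": 25,"ax": 0,"ay": 0,"az": 1.081},
    {"dx": 310,"dy": 517,"dz": 25,"ax": 0,"ay": 0,"az": 1.081},
    {"dx": 310,"dy": 517,"dz": 25,"ax": 0,"ay": 0,"az": 1.081},
    {"dx": 310,"dy": 517,"dz": 25,"ax": 0,"ay": 0,"az": 1.081},
    {"dx": 310,"dy": 517,"dz": 25,"ax": 0,"ay": 0,"az": 1.081},
    {"dx": 310,"dy": 517,"dz": 25,"ax": 0,"ay": 0,"az": 1.081},
    {"dx": 310,"dy": 517,"dz": 25,"ax": 0,"ay": 0,"az": 1.081},
    {"dx": 310,"dy": 517,"dz": 25,"ax": 0,"ay": 0,"az": 1.081},
    {"dx": 310,"dy": 517,"dz": 25,"ax": 0,"ay": 0,"az": 1.081},
    {"dx": 310,"dy": 517,"dz": 25,"ax": 0,"ay": 0,"az": 1.081},
  ],
  fingers=50,
)

```text
clock: 1.62
tcp_pos: [0.5416, -0.0084, 0.23]
orientation: [0.732, 0.681, -0.001, -0.0]
contact_force: [-1.6, 0.1, -0.6]
finger_gap: 0.0503
```

```bash
cat >> h.py <<'E'
def st():
    s=manip.state();q=R.from_quat(s["orientation"]).as_matrix()
    print("t",round(s["clock"],2),"tcp",np.round(s["tcp_pos"],4),"q",np.round(s["q"],2),"gap",round(s["finger_gap"],4),"F",np.round(s["contact_force"],1),"jaw",round(float(np.arctan2(q[1,1],q[0,1])),4),"z",np.round(q[:2,2],4))
def crop(im,box,out,f=5): cv2.imwrite(out,cv2.resize(im[box[1]:box[3],box[0]:box[2]],None,fx=f,fy=f,interpolation=cv2.INTER_CUBIC)[:,:,::-1])
E
python3 - <<'E'
from h import *
ims=snap("2"); st()
crop(ims["side"],(280,90,430,250),"pics/v2.png",3.7)
E
```

```text
t 1.72 tcp [ 0.541 -0.01   0.23 ] q [-0.18  0.12  1.59 -0.    1.43 -0.1 ] gap 0.0503 F [ 0.2 -1.3  0.5] jaw -0.0756 z [-0.0012 -0.0004]
```

View pics/v2.png

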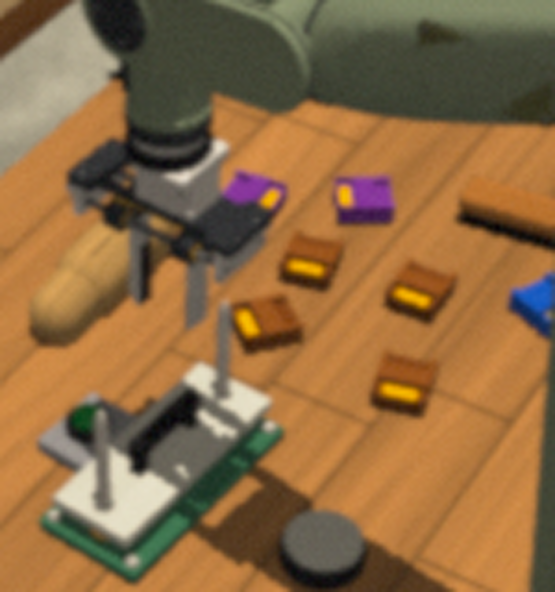

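Call:
carry_out(
  rows=[
    {"dx": 0,"dy": 0,"dz": -40,"ax": 0,"ay": 0,"az": 0},
    {"dx": 0,"dy": 0,"dz": -80,"ax": 0,"ay": 0,"az": 0},
    {"dx": 0,"dy": 0,"dz": -110,"ax": 0,"ay": 0,"az": 0},
    {"dx": 0,"dy": 0,"dz": -130,"ax": 0,"ay": 0,"az": 0},
    {"dx": 0,"dy": 0,"dz": -145,"ax": 0,"ay": 0,"az": 0},
    {"dx": 0,"dy": 0,"dz": -155,"ax": 0,"ay": 0,"az": 0},
    {"dx": 0,"dy": 0,"dz": -164,"ax": 0,"ay": 0,"az": 0},
    {"dx": 0,"dy": 0,"dz": -164,"ax": 0,"ay": 0,"az": 0},
    {"dx": 0,"dy": 0,"dz": -164,"ax": 0,"ay": 0,"az": 0},
  ],
)

```text
clock: 2.47
tcp_pos: [0.5419, -0.0099, 0.0668]
orientation: [0.733, 0.68, 0.0, 0.0]
contact_force: [0.4, 0.7, 0.9]
finger_gap: 0.05
```

Call:
carry_out(
  rows=[
    {"dx": 0,"dy": 0,"dz": 0,"ax": 0,"ay": 0,"az": 0},
    {"dx": 0,"dy": 0,"dz": 0,"ax": 0,"ay": 0,"az": 0},
    {"dx": 0,"dy": 0,"dz": 0,"ax": 0,"ay": 0,"az": 0},
    {"dx": 0,"dy": 0,"dz": 0,"ax": 0,"ay": 0,"az": 0},
    {"dx": 0,"dy": 0,"dz": 0,"ax": 0,"ay": 0,"az": 0},
    {"dx": 0,"dy": 0,"dz": 0,"ax": 0,"ay": 0,"az": 0},
  ],
  fingers=5,
  force=30,
)

```text
clock: 2.97
tcp_pos: [0.5435, -0.0093, 0.0673]
orientation: [0.733, 0.68, 0.001, 0.002]
contact_force: [2.8, 0.3, -0.2]
finger_gap: 0.016
```

```bash
python3 -c "
from h import *
st()"
```

```text
t 2.97 tcp [ 0.5435 -0.0093  0.0673] q [-0.18  0.29  1.74  0.    1.1  -0.1 ] gap 0.016 F [ 2.8  0.3 -0.2] jaw -0.0749 z [ 0.0041 -0.0004]
```

Call:
carry_out(
  rows=[
    {"dx": 0,"dy": 0,"dz": 15,"ax": 0,"ay": 0,"az": 0},
    {"dx": 0,"dy": 0,"dz": 35,"ax": 0,"ay": 0,"az": 0},
    {"dx": 0,"dy": 0,"dz": 60,"ax": 0,"ay": 0,"az": 0},
    {"dx": 0,"dy": 0,"dz": 85,"ax": 0,"ay": 0,"az": 0},
    {"dx": 0,"dy": 0,"dz": 110,"ax": 0,"ay": 0,"az": 0},
    {"dx": 0,"dy": 0,"dz": 135,"ax": 0,"ay": 0,"az": 0},
    {"dx": 0,"dy": 0,"dz": 155,"ax": 0,"ay": 0,"az": 0},
    {"dx": 0,"dy": 0,"dz": 160,"ax": 0,"ay": 0,"az": 0},
    {"dx": 0,"dy": 0,"dz": 160,"ax": 0,"ay": 0,"az": 0},
  ],
)

```text
clock: 3.72
tcp_pos: [0.5418, -0.0093, 0.2267]
orientation: [0.733, 0.68, 0.0, 0.0]
contact_force: [0.5, -0.0, -6.1]
finger_gap: 0.0159
```

```bash
python3 -c "
from h import *
st(); ims=snap('3'); 
for u,v,z in ((168,150,.23),(240,140,.03),(267,262,.062),(150,240,.02),(327,252,.03),(270,131,.06)): print((u,v),ray('top',u,v,z).round(3))
crop(ims['side'],(180,60,430,330),'pics/v3.png',2.2)
"
```

```text
t 3.72 tcp [ 0.5418 -0.0093  0.2267] q [-0.18  0.12  1.6  -0.    1.42 -0.1 ] gap 0.0159 F [ 0.5 -0.  -6.1] jaw -0.0749 z [ 0.0007 -0.0002]
(168, 150) [0.654 0.475 0.23 ]
(240, 140) [0.736 0.3   0.03 ]
(267, 262) [0.323 0.187 0.062]
(150, 240) [0.385 0.592 0.02 ]
(327, 252) [ 0.36  -0.009  0.03 ]
(270, 131) [0.763 0.194 0.06 ]
```

View pics/v3.png

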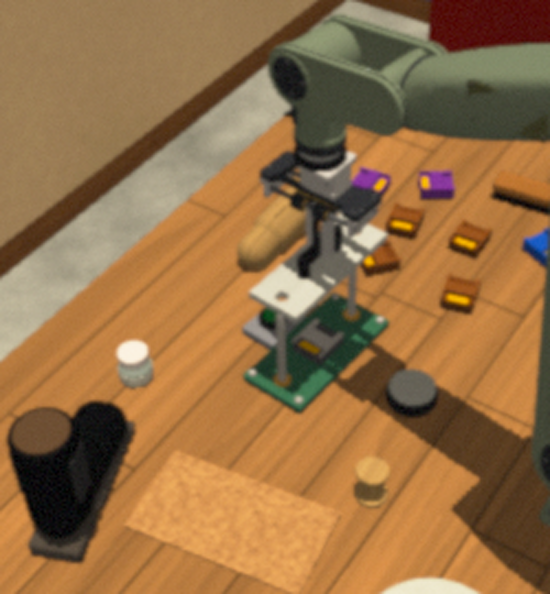

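Call:
carry_out(
  rows=[
    {"dx": -4,"dy": 20,"dz": 0,"ax": 0,"ay": 0,"az": 0},
    {"dx": -11,"dy": 55,"dz": 0,"ax": 0,"ay": 0,"az": 0},
    {"dx": -18,"dy": 90,"dz": 0,"ax": 0,"ay": 0,"az": 0},
    {"dx": -25,"dy": 125,"dz": 0,"ax": 0,"ay": 0,"az": 0},
    {"dx": -32,"dy": 160,"dz": 0,"ax": 0,"ay": 0,"az": 0},
    {"dx": -39,"dy": 195,"dz": 0,"ax": 0,"ay": 0,"az": 0},
    {"dx": -46,"dy": 230,"dz": 0,"ax": 0,"ay": 0,"az": 0},
    {"dx": -53,"dy": 265,"dz": 0,"ax": 0,"ay": 0,"az": 0},
    {"dx": -60,"dy": 300,"dz": 0,"ax": 0,"ay": 0,"az": 0},
    {"dx": -67,"dy": 330,"dz": 0,"ax": 0,"ay": 0,"az": 0},
    {"dx": -70,"dy": 347,"dz": -20,"ax": 0,"ay": 0,"az": 0},
    {"dx": -70,"dy": 347,"dz": -50,"ax": 0,"ay": 0,"az": 0},
    {"dx": -70,"dy": 347,"dz": -85,"ax": 0,"ay": 0,"az": 0},
    {"dx": -70,"dy": 347,"dz": -120,"ax": 0,"ay": 0,"az": 0},
    {"dx": -70,"dy": 347,"dz": -150,"ax": 0,"ay": 0,"az": 0},
    {"dx": -70,"dy": 347,"dz": -170,"ax": 0,"ay": 0,"az": 0},
    {"dx": -70,"dy": 347,"dz": -182,"ax": 0,"ay": 0,"az": 0},
    {"dx": -70,"dy": 347,"dz": -188,"ax": 0,"ay": 0,"az": 0},
    {"dx": -70,"dy": 347,"dz": -188,"ax": 0,"ay": 0,"az": 0},
    {"dx": -70,"dy": 347,"dz": -188,"ax": 0,"ay": 0,"az": 0},
  ],
)

```text
clock: 5.48
tcp_pos: [0.4722, 0.338, 0.0388]
orientation: [0.733, 0.68, 0.0, 0.0]
contact_force: [0.6, -0.2, -5.9]
finger_gap: 0.0155
```

Call:
carry_out(
  rows=[
    {"dx": 0,"dy": 0,"dz": -3,"ax": 0,"ay": 0,"az": 0},
    {"dx": 0,"dy": 0,"dz": -6,"ax": 0,"ay": 0,"az": 0},
    {"dx": 0,"dy": 0,"dz": -7,"ax": 0,"ay": 0,"az": 0},
    {"dx": 0,"dy": 0,"dz": -7,"ax": 0,"ay": 0,"az": 0},
  ],
)

```text
clock: 5.82
tcp_pos: [0.4719, 0.3378, 0.0319]
orientation: [0.733, 0.68, 0.0, 0.0]
contact_force: [-0.7, 0.3, -6.4]
finger_gap: 0.0156
```

Call:
carry_out(
  rows=[
    {"dx": 0,"dy": 0,"dz": -1,"ax": 0,"ay": 0,"az": 0},
    {"dx": 0,"dy": 0,"dz": -2,"ax": 0,"ay": 0,"az": 0},
    {"dx": 0,"dy": 0,"dz": -2,"ax": 0,"ay": 0,"az": 0},
  ],
)

```text
clock: 6.07
tcp_pos: [0.4722, 0.3378, 0.0311]
orientation: [0.733, 0.68, 0.0, 0.0]
contact_force: [-2.4, -3.3, 4.4]
finger_gap: 0.0156
```

Contact. Release and rise.

Call:
carry_out(
  rows=[
    {"dx": 0,"dy": 0,"dz": 0,"ax": 0,"ay": 0,"az": 0},
    {"dx": 0,"dy": 0,"dz": 0,"ax": 0,"ay": 0,"az": 0},
    {"dx": 0,"dy": 0,"dz": 0,"ax": 0,"ay": 0,"az": 0},
    {"dx": 0,"dy": 0,"dz": 0,"ax": 0,"ay": 0,"az": 0},
    {"dx": 0,"dy": 0,"dz": 0,"ax": 0,"ay": 0,"az": 0},
    {"dx": 0,"dy": 0,"dz": 40,"ax": 0,"ay": 0,"az": 0},
    {"dx": 0,"dy": 0,"dz": 80,"ax": 0,"ay": 0,"az": 0},
    {"dx": 0,"dy": 0,"dz": 120,"ax": 0,"ay": 0,"az": 0},
    {"dx": 0,"dy": 0,"dz": 160,"ax": 0,"ay": 0,"az": 0},
    {"dx": 0,"dy": 0,"dz": 190,"ax": 0,"ay": 0,"az": 0},
    {"dx": 0,"dy": 0,"dz": 190,"ax": 0,"ay": 0,"az": 0},
  ],
  fingers=90,
  force=15,
)

```text
clock: 6.98
tcp_pos: [0.4763, 0.3403, 0.2286]
orientation: [0.733, 0.68, 0.008, 0.002]
contact_force: [0.2, 0.6, 1.1]
finger_gap: 0.0857
```

Run:
```python
from h import *
st(); ims=snap("4")
def show(n,items,box,out):
    im=cv2.resize(ims[n],None,fx=4,fy=4,interpolation=cv2.INTER_CUBIC)[:,:,::-1].copy()
    for m,v,z,c in items: draw(im,n,m,v,z,c)
    x0,y0,x1,y1=[4*k for k in box]; cv2.imwrite(out,im[y0:y1,x0:x1])
items=[]
for nm,m,z in (("base",BASE,0),("seat",SEAT,.04)):
    for cams in (("top","side"),("top",),("side",)):
        x,s=fit(ims,m,[.543,-.0095,1.496],z,cams,span=.008,yspan=.06); print(nm,cams,np.round(x,4),round(s,1))
        if len(cams)==2: items.append((m,x,z,(255,0,255)))
show("top",items,(285,150,385,235),"pics/f3.png"); show("side",items,(270,160,400,270),"pics/f4.png")
crop(ims["side"],(180,100,430,350),"pics/v4.png",2.2)
```

```text
t 6.98 tcp [0.4763 0.3403 0.2286] q [0.47 0.2  1.5  0.   1.42 0.55] gap 0.0857 F [0.2 0.6 1.1] jaw -0.0749 z [0.0144 0.0075]
base ('top', 'side') [ 0.5411 -0.0092  1.4962] 39.3
base ('top',) [ 0.5419 -0.01    1.4886] 17.0
base ('side',) [ 5.4040e-01 -9.0000e-04  1.5046e+00] 23.7
seat ('top', 'side') [ 0.5438 -0.009   1.4767] 58.0
seat ('top',) [ 0.543  -0.0099  1.4623] 22.1
seat ('side',) [ 0.5442 -0.0082  1.4966] 36.5
```

View pics/f3.png

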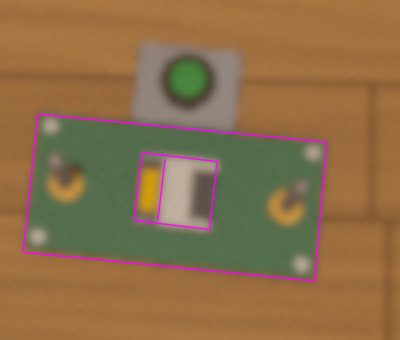

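View pics/f4.png

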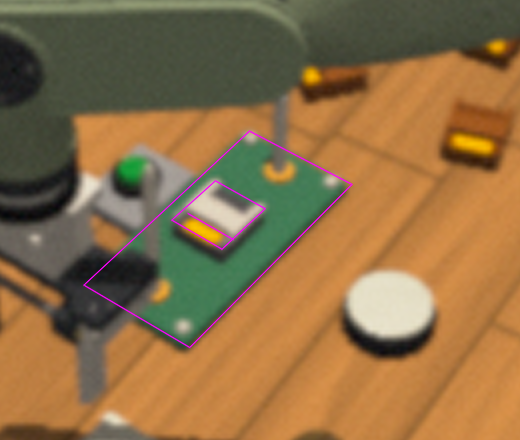

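View pics/v4.png

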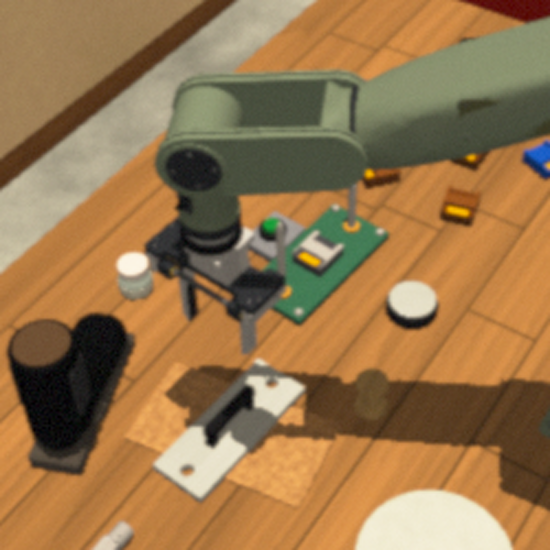

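Call:
carry_out(
  rows=[
    {"dx": 10,"dy": -35,"dz": 0,"ax": 0,"ay": 0,"az": 0},
    {"dx": 22,"dy": -70,"dz": 0,"ax": 0,"ay": 0,"az": 0},
    {"dx": 34,"dy": -110,"dz": 0,"ax": 0,"ay": 0,"az": 0},
    {"dx": 46,"dy": -150,"dz": 0,"ax": 0,"ay": 0,"az": 0},
    {"dx": 58,"dy": -190,"dz": 0,"ax": 0,"ay": 0,"az": 0},
    {"dx": 70,"dy": -225,"dz": 0,"ax": 0,"ay": 0,"az": 0},
    {"dx": 78,"dy": -253,"dz": 0,"ax": 0,"ay": 0,"az": 0},
    {"dx": 78,"dy": -253,"dz": -20,"ax": 0,"ay": 0,"az": 0},
    {"dx": 78,"dy": -253,"dz": -45,"ax": 0,"ay": 0,"az": 0},
    {"dx": 78,"dy": -253,"dz": -70,"ax": 0,"ay": 0,"az": 0},
    {"dx": 78,"dy": -253,"dz": -90,"ax": 0,"ay": 0,"az": 0},
    {"dx": 78,"dy": -253,"dz": -90,"ax": 0,"ay": 0,"az": 0},
  ],
  fingers=50,
)

```text
clock: 8.08
tcp_pos: [0.5434, 0.0845, 0.1216]
orientation: [0.733, 0.68, -0.006, -0.005]
contact_force: [-0.7, 1.0, -0.5]
finger_gap: 0.05
```

Call:
carry_out(
  rows=[
    {"dx": 0,"dy": 0,"dz": 0,"ax": 0,"ay": 0,"az": 0},
    {"dx": 0,"dy": 0,"dz": 0,"ax": 0,"ay": 0,"az": 0},
    {"dx": 0,"dy": 0,"dz": 0,"ax": 0,"ay": 0,"az": 0},
    {"dx": 0,"dy": 0,"dz": 0,"ax": 0,"ay": 0,"az": 0},
    {"dx": 0,"dy": 0,"dz": 0,"ax": 0,"ay": 0,"az": 0},
    {"dx": 0,"dy": 0,"dz": 0,"ax": 0,"ay": 0,"az": 0},
  ],
  fingers=5,
  force=10,
)

```text
clock: 8.58
tcp_pos: [0.5531, 0.0847, 0.1309]
orientation: [0.733, 0.68, 0.003, 0.003]
contact_force: [8.6, -0.6, -7.9]
finger_gap: 0.0137
```

```bash
python3 -c "
from h import *
st()"
```

```text
t 8.58 tcp [0.5531 0.0847 0.1309] q [-0.    0.24  1.66 -0.    1.23  0.07] gap 0.0137 F [ 8.6 -0.6 -7.9] jaw -0.075 z [ 0.0086 -0.0002]
```

Call:
carry_out(
  rows=[
    {"dx": 3,"dy": 0,"dz": 0,"ax": 0,"ay": 0,"az": 0},
    {"dx": 3,"dy": 0,"dz": 0,"ax": 0,"ay": 0,"az": 0},
    {"dx": 3,"dy": 0,"dz": 0,"ax": 0,"ay": 0,"az": 0},
    {"dx": 3,"dy": 0,"dz": 0,"ax": 0,"ay": 0,"az": 0},
  ],
)

```text
clock: 8.92
tcp_pos: [0.553, 0.0847, 0.1308]
orientation: [0.733, 0.68, 0.0, 0.0]
contact_force: [-1.4, -0.5, 5.5]
finger_gap: 0.0144
```

```bash
python3 -c "
from h import *
st()"
```

```text
t 8.92 tcp [0.553  0.0847 0.1308] q [-0.    0.25  1.66 -0.    1.24  0.07] gap 0.0144 F [-1.4 -0.5  5.5] jaw -0.0748 z [ 0.0007 -0.0002]
```

Call:
carry_out(
  rows=[
    {"dx": 0,"dy": 0,"dz": 0,"ax": 0,"ay": 0,"az": 0},
    {"dx": 0,"dy": 0,"dz": 0,"ax": 0,"ay": 0,"az": 0},
    {"dx": 0,"dy": 0,"dz": 0,"ax": 0,"ay": 0,"az": 0},
    {"dx": 0,"dy": 0,"dz": 0,"ax": 0,"ay": 0,"az": 1.571},
    {"dx": 0,"dy": 0,"dz": 0,"ax": 0,"ay": 0,"az": 1.571},
    {"dx": 0,"dy": 0,"dz": 0,"ax": 0,"ay": 0,"az": 1.571},
    {"dx": 0,"dy": 0,"dz": 0,"ax": 0,"ay": 0,"az": 1.571},
    {"dx": 0,"dy": 0,"dz": 0,"ax": 0,"ay": 0,"az": 1.571},
    {"dx": 0,"dy": 0,"dz": 0,"ax": 0,"ay": 0,"az": 1.571},
    {"dx": 0,"dy": 0,"dz": 0,"ax": 0,"ay": 0,"az": 1.571},
    {"dx": 0,"dy": 0,"dz": 0,"ax": 0,"ay": 0,"az": 1.571},
    {"dx": 0,"dy": 0,"dz": 0,"ax": 0,"ay": 0,"az": 1.571},
    {"dx": 0,"dy": 0,"dz": 0,"ax": 0,"ay": 0,"az": 1.571},
    {"dx": 0,"dy": 0,"dz": 0,"ax": 0,"ay": 0,"az": 1.571},
    {"dx": 0,"dy": 0,"dz": 0,"ax": 0,"ay": 0,"az": 1.571},
    {"dx": 0,"dy": 0,"dz": 0,"ax": 0,"ay": 0,"az": 1.571},
    {"dx": 0,"dy": 0,"dz": 0,"ax": 0,"ay": 0,"az": 1.571},
    {"dx": 0,"dy": 0,"dz": 0,"ax": 0,"ay": 0,"az": 1.571},
    {"dx": 0,"dy": 0,"dz": 0,"ax": 0,"ay": 0,"az": 1.571},
  ],
  fingers=50,
)

```text
clock: 10.5
tcp_pos: [0.5526, 0.0848, 0.1293]
orientation: [0.038, 0.999, 0.0, -0.0]
contact_force: [-0.4, -0.3, 0.2]
finger_gap: 0.0501
```

Call:
carry_out(
  rows=[
    {"dx": 0,"dy": 0,"dz": 0,"ax": 0,"ay": 0,"az": 0},
    {"dx": 0,"dy": 0,"dz": 0,"ax": 0,"ay": 0,"az": 0},
    {"dx": 0,"dy": 0,"dz": 0,"ax": 0,"ay": 0,"az": 0},
    {"dx": 0,"dy": 0,"dz": 0,"ax": 0,"ay": 0,"az": 0},
    {"dx": 0,"dy": 0,"dz": 0,"ax": 0,"ay": 0,"az": 0},
    {"dx": 0,"dy": 0,"dz": 0,"ax": 0,"ay": 0,"az": 0},
    {"dx": 0,"dy": 0,"dz": 0,"ax": 0,"ay": 0,"az": 0},
    {"dx": 0,"dy": 0,"dz": 0,"ax": 0,"ay": 0,"az": 0},
  ],
  fingers=5,
  force=10,
)

```text
clock: 11.17
tcp_pos: [0.5528, 0.0854, 0.1294]
orientation: [0.037, 0.999, 0.001, 0.0]
contact_force: [-0.1, 3.2, 0.4]
finger_gap: 0.014
```

```bash
python3 -c "
from h import *
st()"
```

```text
t 11.17 tcp [0.5528 0.0854 0.1294] q [-0.    0.25  1.66  0.    1.24 -1.5 ] gap 0.014 F [-0.1  3.2  0.4] jaw 1.4959 z [0.0002 0.0011]
```

Call:
carry_out(
  rows=[
    {"dx": 0,"dy": 0,"dz": 0,"ax": 0,"ay": 0,"az": 0},
    {"dx": 0,"dy": 0,"dz": 0,"ax": 0,"ay": 0,"az": 0},
    {"dx": 0,"dy": 0,"dz": 30,"ax": 0,"ay": 0,"az": 0},
    {"dx": 0,"dy": 0,"dz": 65,"ax": 0,"ay": 0,"az": 0},
    {"dx": 0,"dy": -5,"dz": 75,"ax": 0,"ay": 0,"az": -0.12},
    {"dx": -2,"dy": -40,"dz": 75,"ax": 0,"ay": 0,"az": -0.24},
    {"dx": -5,"dy": -75,"dz": 75,"ax": 0,"ay": 0,"az": -0.36},
    {"dx": -8,"dy": -110,"dz": 75,"ax": 0,"ay": 0,"az": -0.48},
    {"dx": -11,"dy": -145,"dz": 75,"ax": 0,"ay": 0,"az": -0.6},
    {"dx": -14,"dy": -175,"dz": 75,"ax": 0,"ay": 0,"az": -0.72},
    {"dx": -14,"dy": -189,"dz": 75,"ax": 0,"ay": 0,"az": -0.84},
    {"dx": -14,"dy": -189,"dz": 75,"ax": 0,"ay": 0,"az": -0.96},
    {"dx": -14,"dy": -189,"dz": 75,"ax": 0,"ay": 0,"az": -1.08},
    {"dx": -14,"dy": -189,"dz": 75,"ax": 0,"ay": 0,"az": -1.2},
    {"dx": -14,"dy": -189,"dz": 75,"ax": 0,"ay": 0,"az": -1.32},
    {"dx": -14,"dy": -189,"dz": 65,"ax": 0,"ay": 0,"az": -1.44},
    {"dx": -14,"dy": -189,"dz": 45,"ax": 0,"ay": 0,"az": -1.571},
    {"dx": -14,"dy": -189,"dz": 20,"ax": 0,"ay": 0,"az": -1.571},
    {"dx": -14,"dy": -189,"dz": 0,"ax": 0,"ay": 0,"az": -1.571},
    {"dx": -14,"dy": -189,"dz": 0,"ax": 0,"ay": 0,"az": -1.571},
  ],
  fingers=50,
)

```text
clock: 12.83
tcp_pos: [0.5348, -0.1034, 0.1248]
orientation: [0.733, 0.68, -0.002, -0.004]
contact_force: [-0.5, -0.2, 0.1]
finger_gap: 0.05
```

Call:
carry_out(
  rows=[
    {"dx": 0,"dy": 0,"dz": 0,"ax": 0,"ay": 0,"az": 0},
    {"dx": 0,"dy": 0,"dz": 0,"ax": 0,"ay": 0,"az": 0},
    {"dx": 0,"dy": 0,"dz": 0,"ax": 0,"ay": 0,"az": 0},
    {"dx": 0,"dy": 0,"dz": 0,"ax": 0,"ay": 0,"az": 0},
    {"dx": 0,"dy": 0,"dz": 0,"ax": 0,"ay": 0,"az": 0},
    {"dx": 0,"dy": 0,"dz": 0,"ax": 0,"ay": 0,"az": 0},
    {"dx": 0,"dy": 0,"dz": 0,"ax": 0,"ay": 0,"az": 0},
    {"dx": 0,"dy": 0,"dz": 0,"ax": 0,"ay": 0,"az": 0},
    {"dx": 0,"dy": 0,"dz": 0,"ax": 0,"ay": 0,"az": 0},
  ],
  fingers=5,
  force=10,
)

```text
clock: 13.58
tcp_pos: [0.5374, -0.1044, 0.1304]
orientation: [0.733, 0.68, -0.001, -0.001]
contact_force: [-4.3, 1.1, 5.9]
finger_gap: 0.0136
```

```bash
python3 -c "
from h import *
st()"
```

```text
t 13.58 tcp [ 0.5374 -0.1044  0.1304] q [-0.35  0.22  1.68 -0.    1.24 -0.27] gap 0.0136 F [-4.3  1.1  5.9] jaw -0.0748 z [-0.0028 -0.0003]
```

Call:
carry_out(
  rows=[
    {"dx": 0,"dy": 0,"dz": 0,"ax": 0,"ay": 0,"az": 0},
    {"dx": 0,"dy": 0,"dz": 0,"ax": 0,"ay": 0,"az": 0},
    {"dx": 0,"dy": 0,"dz": 30,"ax": 0,"ay": 0,"az": 0},
    {"dx": 0,"dy": 0,"dz": 65,"ax": 0,"ay": 0,"az": 0},
    {"dx": 5,"dy": -20,"dz": 75,"ax": 0,"ay": 0,"az": 0.12},
    {"dx": 12,"dy": -50,"dz": 75,"ax": 0,"ay": 0,"az": 0.24},
    {"dx": 20,"dy": -80,"dz": 75,"ax": 0,"ay": 0,"az": 0.36},
    {"dx": 28,"dy": -110,"dz": 75,"ax": 0,"ay": 0,"az": 0.48},
    {"dx": 35,"dy": -140,"dz": 50,"ax": 0,"ay": 0,"az": 0.6},
    {"dx": 38,"dy": -153,"dz": 15,"ax": 0,"ay": 0,"az": 0.72},
    {"dx": 38,"dy": -153,"dz": -20,"ax": 0,"ay": 0,"az": 0.84},
    {"dx": 38,"dy": -153,"dz": -45,"ax": 0,"ay": 0,"az": 0.9},
    {"dx": 38,"dy": -153,"dz": -60,"ax": 0,"ay": 0,"az": 0.9},
    {"dx": 38,"dy": -153,"dz": -70,"ax": 0,"ay": 0,"az": 0.9},
    {"dx": 38,"dy": -153,"dz": -70,"ax": 0,"ay": 0,"az": 0.9},
    {"dx": 38,"dy": -153,"dz": -70,"ax": 0,"ay": 0,"az": 0.9},
  ],
  fingers=92,
)

```text
clock: 14.92
tcp_pos: [0.5771, -0.2573, 0.0596]
orientation: [0.364, 0.931, -0.0, 0.0]
contact_force: [-0.7, 0.6, 0.3]
finger_gap: 0.0919
```

Run:
```python
from h import *
st(); ims=snap("5")
crop(ims["side"],(290,100,440,220),"pics/v5.png",5)
```

```text
t 14.92 tcp [ 0.5771 -0.2573  0.0596] q [-0.56  0.47  1.51  0.    1.16 -1.38] gap 0.0919 F [-0.7  0.6  0.3] jaw 0.825 z [ 0.0003 -0.0001]
```

View pics/v5.png

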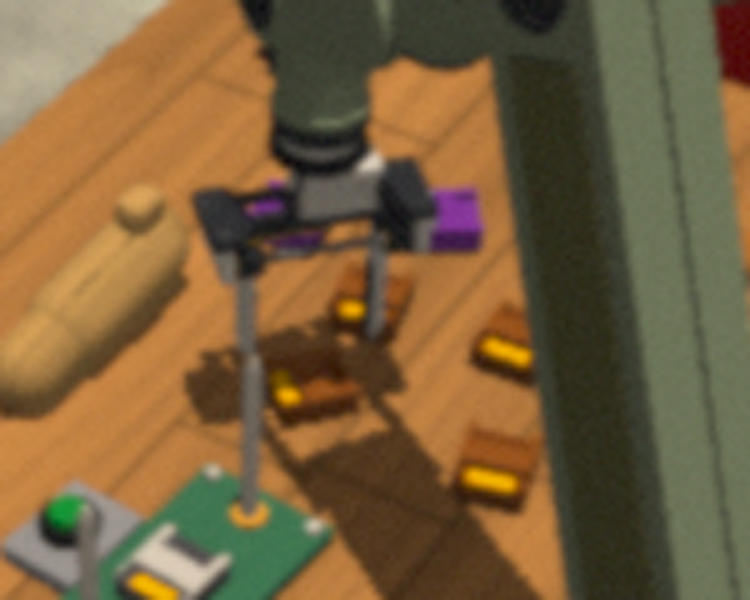

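Call:
carry_out(
  rows=[
    {"dx": 0,"dy": 0,"dz": -25,"ax": 0,"ay": 0,"az": 0},
    {"dx": 0,"dy": 0,"dz": -43,"ax": 0,"ay": 0,"az": 0},
    {"dx": 0,"dy": 0,"dz": -52,"ax": 0,"ay": 0,"az": 0},
    {"dx": 0,"dy": 0,"dz": -55,"ax": 0,"ay": 0,"az": 0},
    {"dx": 0,"dy": 0,"dz": -55,"ax": 0,"ay": 0,"az": 0},
    {"dx": 0,"dy": 0,"dz": -55,"ax": 0,"ay": 0,"az": 0},
  ],
)

```text
clock: 15.52
tcp_pos: [0.5778, -0.2578, 0.0058]
orientation: [0.364, 0.931, -0.0, 0.001]
contact_force: [0.3, -0.9, 1.2]
finger_gap: 0.0921
```

Call:
carry_out(
  rows=[
    {"dx": 0,"dy": 0,"dz": 0,"ax": 0,"ay": 0,"az": 0},
    {"dx": 0,"dy": 0,"dz": 0,"ax": 0,"ay": 0,"az": 0},
    {"dx": 0,"dy": 0,"dz": 0,"ax": 0,"ay": 0,"az": 0},
    {"dx": 0,"dy": 0,"dz": 0,"ax": 0,"ay": 0,"az": 0},
    {"dx": 0,"dy": 0,"dz": 0,"ax": 0,"ay": 0,"az": 0},
    {"dx": 0,"dy": 0,"dz": 0,"ax": 0,"ay": 0,"az": 0},
    {"dx": 0,"dy": 0,"dz": 0,"ax": 0,"ay": 0,"az": 0},
  ],
  fingers=40,
  force=8,
)

```text
clock: 16.1
tcp_pos: [0.5769, -0.2575, 0.0049]
orientation: [0.364, 0.931, -0.0, 0.0]
contact_force: [-1.0, 0.0, 3.0]
finger_gap: 0.0643
```

```bash
python3 -c "
from h import *
st()"
```

```text
t 16.1 tcp [ 0.5769 -0.2575  0.0049] q [-0.56  0.54  1.54 -0.    1.06 -1.38] gap 0.0643 F [-1.  0.  3.] jaw 0.8251 z [ 0.0003 -0.0005]
```

Call:
carry_out(
  rows=[
    {"dx": 0,"dy": 0,"dz": 0,"ax": 0,"ay": 0,"az": 0},
    {"dx": 0,"dy": 0,"dz": 0,"ax": 0,"ay": 0,"az": 0},
    {"dx": 0,"dy": 0,"dz": 20,"ax": 0,"ay": 0,"az": 0},
    {"dx": 0,"dy": 0,"dz": 40,"ax": 0,"ay": 0,"az": -0.1},
    {"dx": 0,"dy": 0,"dz": 40,"ax": 0,"ay": 0,"az": -0.22},
    {"dx": 0,"dy": 0,"dz": 40,"ax": 0,"ay": 0,"az": -0.34},
    {"dx": 0,"dy": 0,"dz": 40,"ax": 0,"ay": 0,"az": -0.46},
    {"dx": 0,"dy": 0,"dz": 40,"ax": 0,"ay": 0,"az": -0.58},
    {"dx": 0,"dy": 0,"dz": 40,"ax": 0,"ay": 0,"az": -0.7},
    {"dx": 0,"dy": 0,"dz": 40,"ax": 0,"ay": 0,"az": -0.82},
    {"dx": 0,"dy": 0,"dz": 40,"ax": 0,"ay": 0,"az": -0.94},
    {"dx": 0,"dy": 0,"dz": 40,"ax": 0,"ay": 0,"az": -1.06},
    {"dx": 0,"dy": 0,"dz": 40,"ax": 0,"ay": 0,"az": -1.18},
    {"dx": 0,"dy": 0,"dz": 40,"ax": 0,"ay": 0,"az": -1.3},
    {"dx": 0,"dy": 0,"dz": 40,"ax": 0,"ay": 0,"az": -1.42},
    {"dx": 0,"dy": 0,"dz": 40,"ax": 0,"ay": 0,"az": -1.571},
    {"dx": 0,"dy": 0,"dz": 30,"ax": 0,"ay": 0,"az": -1.571},
    {"dx": 0,"dy": 0,"dz": 12,"ax": 0,"ay": 0,"az": -1.571},
    {"dx": 0,"dy": 0,"dz": 2,"ax": 0,"ay": 0,"az": -1.571},
    {"dx": 0,"dy": 0,"dz": 1,"ax": 0,"ay": 0,"az": -1.571},
  ],
  fingers=92,
)

```text
clock: 17.77
tcp_pos: [0.5743, -0.2557, 0.0023]
orientation: [0.916, 0.401, -0.002, -0.003]
contact_force: [-0.5, -0.1, -0.5]
finger_gap: 0.0919
```

Call:
carry_out(
  rows=[
    {"dx": 0,"dy": 0,"dz": 0,"ax": 0,"ay": 0,"az": 0},
    {"dx": 0,"dy": 0,"dz": 0,"ax": 0,"ay": 0,"az": 0},
    {"dx": 0,"dy": 0,"dz": 0,"ax": 0,"ay": 0,"az": 0},
    {"dx": 0,"dy": 0,"dz": 0,"ax": 0,"ay": 0,"az": 0},
    {"dx": 0,"dy": 0,"dz": 0,"ax": 0,"ay": 0,"az": 0},
    {"dx": 0,"dy": 0,"dz": 0,"ax": 0,"ay": 0,"az": 0},
    {"dx": 0,"dy": 0,"dz": 0,"ax": 0,"ay": 0,"az": 0},
  ],
  fingers=40,
  force=20,
)

```text
clock: 18.35
tcp_pos: [0.5769, -0.2572, 0.0061]
orientation: [0.916, 0.401, 0.0, 0.0]
contact_force: [-0.9, 0.7, 3.0]
finger_gap: 0.0581
```

```bash
python3 -c "
from h import *
st()"
```

```text
t 18.35 tcp [ 0.5769 -0.2572  0.0061] q [-0.56  0.54  1.54  0.    1.06  0.19] gap 0.0581 F [-0.9  0.7  3. ] jaw -0.746 z [ 0.0004 -0.0001]
```

Call:
carry_out(
  rows=[
    {"dx": 0,"dy": 0,"dz": 20,"ax": 0,"ay": 0,"az": 0},
    {"dx": 0,"dy": 0,"dz": 55,"ax": 0,"ay": 0,"az": 0},
    {"dx": 0,"dy": 0,"dz": 95,"ax": 0,"ay": 0,"az": 0},
    {"dx": 0,"dy": 0,"dz": 135,"ax": 0,"ay": 0,"az": 0.1},
    {"dx": 0,"dy": 10,"dz": 175,"ax": 0,"ay": 0,"az": 0.2},
    {"dx": -4,"dy": 35,"dz": 200,"ax": 0,"ay": 0,"az": 0.3},
    {"dx": -9,"dy": 70,"dz": 205,"ax": 0,"ay": 0,"az": 0.4},
    {"dx": -14,"dy": 105,"dz": 205,"ax": 0,"ay": 0,"az": 0.5},
    {"dx": -19,"dy": 145,"dz": 205,"ax": 0,"ay": 0,"az": 0.6},
    {"dx": -24,"dy": 185,"dz": 205,"ax": 0,"ay": 0,"az": 0.664},
    {"dx": -28,"dy": 220,"dz": 205,"ax": 0,"ay": 0,"az": 0.664},
    {"dx": -31.7,"dy": 242,"dz": 195,"ax": 0,"ay": 0,"az": 0.664},
    {"dx": -31.7,"dy": 248,"dz": 170,"ax": 0,"ay": 0,"az": 0.664},
    {"dx": -31.7,"dy": 248,"dz": 140,"ax": 0,"ay": 0,"az": 0.664},
    {"dx": -31.7,"dy": 248,"dz": 110,"ax": 0,"ay": 0,"az": 0.664},
    {"dx": -31.7,"dy": 248,"dz": 80,"ax": 0,"ay": 0,"az": 0.664},
    {"dx": -31.7,"dy": 248,"dz": 60,"ax": 0,"ay": 0,"az": 0.664},
    {"dx": -31.7,"dy": 248,"dz": 55,"ax": 0,"ay": 0,"az": 0.664},
    {"dx": -31.7,"dy": 248,"dz": 55,"ax": 0,"ay": 0,"az": 0.664},
    {"dx": -31.7,"dy": 248,"dz": 55,"ax": 0,"ay": 0,"az": 0.664},
  ],
)

```text
clock: 20.02
tcp_pos: [0.5458, -0.0094, 0.0612]
orientation: [0.736, 0.678, 0.0, 0.001]
contact_force: [0.0, 0.1, -0.5]
finger_gap: 0.0583
```

Run:
```python
from h import *
st(); ims=snap("6"); st()
crop(ims["side"],(270,120,400,250),"pics/v6.png",4.6)
```

```text
t 20.02 tcp [ 0.5458 -0.0094  0.0612] q [-0.18  0.31  1.74 -0.    1.09 -0.09] gap 0.0583 F [ 0.   0.1 -0.5] jaw -0.0821 z [ 0.0013 -0.0003]
t 20.12 tcp [ 0.5469 -0.0096  0.0625] q [-0.18  0.31  1.74 -0.    1.09 -0.09] gap 0.0581 F [ 0.7 -1.1 -0.8] jaw -0.0821 z [ 0.0041 -0.0007]
```

View pics/v6.png

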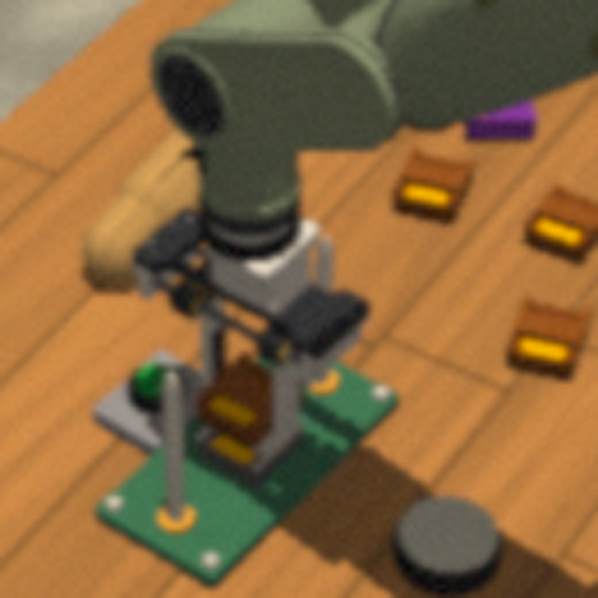

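Call:
carry_out(
  rows=[
    {"dx": 0,"dy": 0,"dz": 0,"ax": 0,"ay": 0,"az": 0},
    {"dx": 0,"dy": 0,"dz": -3,"ax": 0,"ay": 0,"az": 0},
    {"dx": 0,"dy": 0,"dz": -6,"ax": 0,"ay": 0,"az": 0},
    {"dx": 0,"dy": 0,"dz": -9,"ax": 0,"ay": 0,"az": 0},
    {"dx": 0,"dy": 0,"dz": -12,"ax": 0,"ay": 0,"az": 0},
    {"dx": 0,"dy": 0,"dz": -12,"ax": 0,"ay": 0,"az": 0},
    {"dx": 0,"dy": 0,"dz": -12,"ax": 0,"ay": 0,"az": 0},
    {"dx": 0,"dy": 0,"dz": -12,"ax": 0,"ay": 0,"az": 0},
  ],
)

```text
clock: 20.78
tcp_pos: [0.545, -0.0092, 0.0483]
orientation: [0.735, 0.678, -0.0, -0.0]
contact_force: [-0.6, -0.1, -0.5]
finger_gap: 0.0578
```

```bash
python3 -c "
from h import *
st()"
```

```text
t 20.78 tcp [ 0.545  -0.0092  0.0483] q [-0.18  0.33  1.75  0.    1.07 -0.09] gap 0.0578 F [-0.6 -0.1 -0.5] jaw -0.082 z [-0.0002  0.    ]
```

Call:
carry_out(
  rows=[
    {"dx": 0,"dy": 0,"dz": -1.5,"ax": 0,"ay": 0,"az": 0},
    {"dx": 0,"dy": 0,"dz": -3,"ax": 0,"ay": 0,"az": 0},
    {"dx": 0,"dy": 0,"dz": -4.5,"ax": 0,"ay": 0,"az": 0},
    {"dx": 0,"dy": 0,"dz": -6,"ax": 0,"ay": 0,"az": 0},
    {"dx": 0,"dy": 0,"dz": -7,"ax": 0,"ay": 0,"az": 0},
    {"dx": 0,"dy": 0,"dz": -8,"ax": 0,"ay": 0,"az": 0},
    {"dx": 0,"dy": 0,"dz": -8,"ax": 0,"ay": 0,"az": 0},
    {"dx": 0,"dy": 0,"dz": -8,"ax": 0,"ay": 0,"az": 0},
  ],
)

```text
clock: 21.45
tcp_pos: [0.5449, -0.0092, 0.0411]
orientation: [0.735, 0.678, -0.0, -0.0]
contact_force: [-3.2, 0.3, 6.0]
finger_gap: 0.058
```

```bash
python3 -c "
from h import *
st()"
```

```text
t 21.45 tcp [ 0.5449 -0.0092  0.0411] q [-0.18  0.34  1.75 -0.    1.05 -0.09] gap 0.058 F [-3.2  0.3  6. ] jaw -0.0819 z [-0.0005 -0.    ]
```

Call:
carry_out(
  rows=[
    {"dx": 0,"dy": 0,"dz": 0,"ax": 0,"ay": 0,"az": 0},
    {"dx": 0,"dy": 0,"dz": 0,"ax": 0,"ay": 0,"az": 0},
    {"dx": 0,"dy": 0,"dz": 0,"ax": 0,"ay": 0,"az": 0},
    {"dx": 0,"dy": 0,"dz": 20,"ax": 0,"ay": 0,"az": 0},
    {"dx": 0,"dy": 0,"dz": 55,"ax": 0,"ay": 0,"az": 0},
    {"dx": 0,"dy": 0,"dz": 95,"ax": 0,"ay": 0,"az": 0},
    {"dx": 0,"dy": 0,"dz": 135,"ax": 0,"ay": 0,"az": 0},
    {"dx": 0,"dy": 0,"dz": 165,"ax": 0,"ay": 0,"az": -0.1},
    {"dx": 3,"dy": -25,"dz": 175,"ax": 0,"ay": 0,"az": -0.22},
    {"dx": 7,"dy": -65,"dz": 175,"ax": 0,"ay": 0,"az": -0.34},
    {"dx": 11,"dy": -105,"dz": 175,"ax": 0,"ay": 0,"az": -0.46},
    {"dx": 15,"dy": -145,"dz": 175,"ax": 0,"ay": 0,"az": -0.58},
    {"dx": 18,"dy": -185,"dz": 175,"ax": 0,"ay": 0,"az": -0.7},
    {"dx": 22,"dy": -225,"dz": 150,"ax": 0,"ay": 0,"az": -0.82},
    {"dx": 26,"dy": -265,"dz": 120,"ax": 0,"ay": 0,"az": -0.94},
    {"dx": 30,"dy": -305,"dz": 90,"ax": 0,"ay": 0,"az": -1.06},
    {"dx": 33,"dy": -340,"dz": 60,"ax": 0,"ay": 0,"az": -1.175},
    {"dx": 35,"dy": -368,"dz": 30,"ax": 0,"ay": 0,"az": -1.175},
    {"dx": 35,"dy": -368,"dz": 20,"ax": 0,"ay": 0,"az": -1.175},
    {"dx": 35,"dy": -368,"dz": 20,"ax": 0,"ay": 0,"az": -1.175},
  ],
  fingers=92,
)

```text
clock: 23.12
tcp_pos: [0.5751, -0.3783, 0.0516]
orientation: [0.988, 0.154, -0.004, -0.004]
contact_force: [-1.6, 2.0, -0.8]
finger_gap: 0.0919
```

Run:
```python
from h import *
st(); ims=snap("7"); st()
crop(ims["side"],(270,100,420,250),"pics/v7.png",4)
crop(ims["top"],(290,150,480,280),"pics/v7t.png",4)
```

```text
t 23.12 tcp [ 0.5751 -0.3783  0.0516] q [-0.71  0.59  1.34 -0.    1.22  0.55] gap 0.0919 F [-1.6  2.  -0.8] jaw -1.2613 z [-0.0099  0.0067]
t 23.22 tcp [ 0.5785 -0.3766  0.0579] q [-0.7   0.58  1.34  0.    1.22  0.56] gap 0.092 F [-0.1 -0.3 -0. ] jaw -1.2585 z [-0.0035  0.0036]
```

View pics/v7.png

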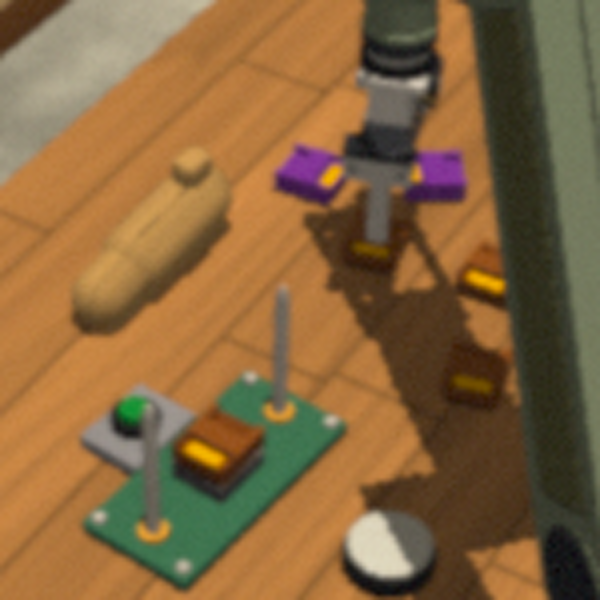

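View pics/v7t.png

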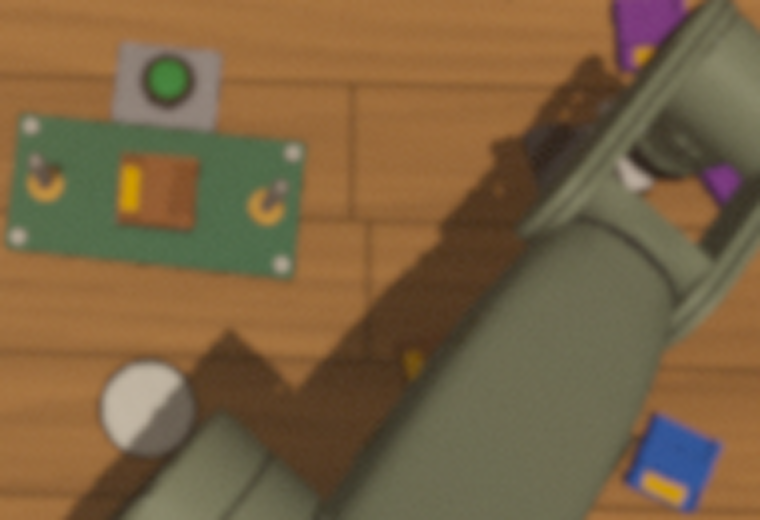

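Call:
carry_out(
  rows=[
    {"dx": 0,"dy": 0,"dz": 0,"ax": 0,"ay": 0,"az": 0},
    {"dx": 0,"dy": 0,"dz": -20,"ax": 0,"ay": 0,"az": 0},
    {"dx": 0,"dy": 0,"dz": -40,"ax": 0,"ay": 0,"az": 0},
    {"dx": 0,"dy": 0,"dz": -50,"ax": 0,"ay": 0,"az": 0},
    {"dx": 0,"dy": 0,"dz": -55,"ax": 0,"ay": 0,"az": 0},
    {"dx": 0,"dy": 0,"dz": -55,"ax": 0,"ay": 0,"az": 0},
    {"dx": 0,"dy": 0,"dz": -55,"ax": 0,"ay": 0,"az": 0},
  ],
  fingers=84,
)

```text
clock: 23.8
tcp_pos: [0.581, -0.3772, 0.007]
orientation: [0.988, 0.157, 0.001, 0.001]
contact_force: [0.2, -0.2, 0.1]
finger_gap: 0.0843
```

Call:
carry_out(
  rows=[
    {"dx": 0,"dy": 0,"dz": 0,"ax": 0,"ay": 0,"az": 0},
    {"dx": 0,"dy": 0,"dz": 0,"ax": 0,"ay": 0,"az": 0},
    {"dx": 0,"dy": 0,"dz": 0,"ax": 0,"ay": 0,"az": 0},
    {"dx": 0,"dy": 0,"dz": 0,"ax": 0,"ay": 0,"az": 0},
    {"dx": 0,"dy": 0,"dz": 0,"ax": 0,"ay": 0,"az": 0},
    {"dx": 0,"dy": 0,"dz": 0,"ax": 0,"ay": 0,"az": 0},
    {"dx": 0,"dy": 0,"dz": 0,"ax": 0,"ay": 0,"az": 0},
  ],
  fingers=40,
  force=8,
)

```text
clock: 24.38
tcp_pos: [0.5804, -0.3775, 0.0064]
orientation: [0.988, 0.156, 0.0, 0.0]
contact_force: [-0.5, 1.7, 5.4]
finger_gap: 0.0643
```

```bash
python3 -c "
from h import *
st()"
```

```text
t 24.38 tcp [ 0.5804 -0.3775  0.0064] q [-0.7   0.65  1.36  0.    1.13  0.56] gap 0.0643 F [-0.5  1.7  5.4] jaw -1.2571 z [ 0.0008 -0.0004]
```

Call:
carry_out(
  rows=[
    {"dx": 0,"dy": 0,"dz": 0,"ax": 0,"ay": 0,"az": 0},
    {"dx": 0,"dy": 0,"dz": 0,"ax": 0,"ay": 0,"az": 0},
    {"dx": 0,"dy": 0,"dz": 20,"ax": 0,"ay": 0,"az": 0},
    {"dx": 0,"dy": 0,"dz": 40,"ax": 0,"ay": 0,"az": 0.1},
    {"dx": 0,"dy": 0,"dz": 40,"ax": 0,"ay": 0,"az": 0.22},
    {"dx": 0,"dy": 0,"dz": 40,"ax": 0,"ay": 0,"az": 0.34},
    {"dx": 0,"dy": 0,"dz": 40,"ax": 0,"ay": 0,"az": 0.46},
    {"dx": 0,"dy": 0,"dz": 40,"ax": 0,"ay": 0,"az": 0.58},
    {"dx": 0,"dy": 0,"dz": 40,"ax": 0,"ay": 0,"az": 0.7},
    {"dx": 0,"dy": 0,"dz": 40,"ax": 0,"ay": 0,"az": 0.82},
    {"dx": 0,"dy": 0,"dz": 40,"ax": 0,"ay": 0,"az": 0.94},
    {"dx": 0,"dy": 0,"dz": 40,"ax": 0,"ay": 0,"az": 1.06},
    {"dx": 0,"dy": 0,"dz": 40,"ax": 0,"ay": 0,"az": 1.18},
    {"dx": 0,"dy": 0,"dz": 40,"ax": 0,"ay": 0,"az": 1.3},
    {"dx": 0,"dy": 0,"dz": 40,"ax": 0,"ay": 0,"az": 1.42},
    {"dx": 0,"dy": 0,"dz": 40,"ax": 0,"ay": 0,"az": 1.54},
    {"dx": 0,"dy": 0,"dz": 30,"ax": 0,"ay": 0,"az": 1.571},
    {"dx": 0,"dy": 0,"dz": 12,"ax": 0,"ay": 0,"az": 1.571},
    {"dx": 0,"dy": 0,"dz": 3,"ax": 0,"ay": 0,"az": 1.571},
    {"dx": 0,"dy": 0,"dz": 1,"ax": 0,"ay": 0,"az": 1.571},
  ],
  fingers=84,
)

```text
clock: 26.05
tcp_pos: [0.5779, -0.3756, 0.003]
orientation: [0.588, 0.809, 0.0, -0.003]
contact_force: [-0.7, 0.4, 0.2]
finger_gap: 0.0839
```

Call:
carry_out(
  rows=[
    {"dx": 0,"dy": 0,"dz": 0,"ax": 0,"ay": 0,"az": 0},
    {"dx": 0,"dy": 0,"dz": 0,"ax": 0,"ay": 0,"az": 0},
    {"dx": 0,"dy": 0,"dz": 0,"ax": 0,"ay": 0,"az": 0},
    {"dx": 0,"dy": 0,"dz": 0,"ax": 0,"ay": 0,"az": 0},
    {"dx": 0,"dy": 0,"dz": 0,"ax": 0,"ay": 0,"az": 0},
    {"dx": 0,"dy": 0,"dz": 0,"ax": 0,"ay": 0,"az": 0},
    {"dx": 0,"dy": 0,"dz": 0,"ax": 0,"ay": 0,"az": 0},
  ],
  fingers=40,
  force=20,
)

```text
clock: 26.63
tcp_pos: [0.5808, -0.3777, 0.0075]
orientation: [0.588, 0.809, -0.0, 0.001]
contact_force: [0.1, 0.5, 2.5]
finger_gap: 0.058
```

```bash
python3 -c "
from h import *
st()"
```

```text
t 26.63 tcp [ 0.5808 -0.3777  0.0075] q [-0.7   0.65  1.36  0.    1.13 -1.02] gap 0.058 F [0.1 0.5 2.5] jaw 0.3141 z [ 0.0016 -0.0012]
```

Call:
carry_out(
  rows=[
    {"dx": 0,"dy": 0,"dz": 20,"ax": 0,"ay": 0,"az": 0},
    {"dx": 0,"dy": 0,"dz": 55,"ax": 0,"ay": 0,"az": 0},
    {"dx": 0,"dy": 10,"dz": 95,"ax": 0,"ay": 0,"az": 0},
    {"dx": -2,"dy": 30,"dz": 130,"ax": 0,"ay": 0,"az": 0},
    {"dx": -5,"dy": 55,"dz": 160,"ax": 0,"ay": 0,"az": -0.1},
    {"dx": -8,"dy": 85,"dz": 185,"ax": 0,"ay": 0,"az": -0.2},
    {"dx": -12,"dy": 120,"dz": 205,"ax": 0,"ay": 0,"az": -0.3},
    {"dx": -16,"dy": 160,"dz": 205,"ax": 0,"ay": 0,"az": -0.396},
    {"dx": -20,"dy": 200,"dz": 205,"ax": 0,"ay": 0,"az": -0.396},
    {"dx": -24,"dy": 240,"dz": 205,"ax": 0,"ay": 0,"az": -0.396},
    {"dx": -28,"dy": 280,"dz": 205,"ax": 0,"ay": 0,"az": -0.396},
    {"dx": -32,"dy": 320,"dz": 205,"ax": 0,"ay": 0,"az": -0.396},
    {"dx": -34.5,"dy": 350,"dz": 200,"ax": 0,"ay": 0,"az": -0.396},
    {"dx": -35.8,"dy": 365,"dz": 180,"ax": 0,"ay": 0,"az": -0.396},
    {"dx": -35.8,"dy": 368.5,"dz": 150,"ax": 0,"ay": 0,"az": -0.396},
    {"dx": -35.8,"dy": 368.5,"dz": 120,"ax": 0,"ay": 0,"az": -0.396},
    {"dx": -35.8,"dy": 368.5,"dz": 95,"ax": 0,"ay": 0,"az": -0.396},
    {"dx": -35.8,"dy": 368.5,"dz": 80,"ax": 0,"ay": 0,"az": -0.396},
    {"dx": -35.8,"dy": 368.5,"dz": 74,"ax": 0,"ay": 0,"az": -0.396},
    {"dx": -35.8,"dy": 368.5,"dz": 74,"ax": 0,"ay": 0,"az": -0.396},
  ],
)

```text
clock: 28.3
tcp_pos: [0.5423, -0.0085, 0.0785]
orientation: [0.735, 0.678, -0.001, -0.002]
contact_force: [-0.4, 0.5, -0.4]
finger_gap: 0.0579
```

Call:
carry_out(
  rows=[
    {"dx": 0,"dy": 0,"dz": 0,"ax": 0,"ay": 0,"az": 0},
    {"dx": 0,"dy": 0,"dz": -2,"ax": 0,"ay": 0,"az": 0},
    {"dx": 0,"dy": 0,"dz": -5,"ax": 0,"ay": 0,"az": 0},
    {"dx": 0,"dy": 0,"dz": -7,"ax": 0,"ay": 0,"az": 0},
    {"dx": 0,"dy": 0,"dz": -7,"ax": 0,"ay": 0,"az": 0},
    {"dx": 0,"dy": 0,"dz": -7,"ax": 0,"ay": 0,"az": 0},
    {"dx": 0,"dy": 0,"dz": -7,"ax": 0,"ay": 0,"az": 0},
  ],
)

```text
clock: 28.88
tcp_pos: [0.5444, -0.0088, 0.0737]
orientation: [0.736, 0.678, 0.0, 0.0]
contact_force: [-0.1, -0.2, -0.5]
finger_gap: 0.0583
```

```bash
python3 -c "
from h import *
st()"
```

```text
t 28.88 tcp [ 0.5444 -0.0088  0.0737] q [-0.18  0.29  1.74 -0.    1.12 -0.09] gap 0.0583 F [-0.1 -0.2 -0.5] jaw -0.082 z [ 0.0004 -0.0001]
```

Call:
carry_out(
  rows=[
    {"dx": 0.6,"dy": -0.4,"dz": -1.5,"ax": 0,"ay": 0,"az": 0},
    {"dx": 0.6,"dy": -0.4,"dz": -3,"ax": 0,"ay": 0,"az": 0},
    {"dx": 0.6,"dy": -0.4,"dz": -4.5,"ax": 0,"ay": 0,"az": 0},
    {"dx": 0.6,"dy": -0.4,"dz": -6,"ax": 0,"ay": 0,"az": 0},
    {"dx": 0.6,"dy": -0.4,"dz": -7.5,"ax": 0,"ay": 0,"az": 0},
    {"dx": 0.6,"dy": -0.4,"dz": -9,"ax": 0,"ay": 0,"az": 0},
    {"dx": 0.6,"dy": -0.4,"dz": -10,"ax": 0,"ay": 0,"az": 0},
    {"dx": 0.6,"dy": -0.4,"dz": -10,"ax": 0,"ay": 0,"az": 0},
    {"dx": 0.6,"dy": -0.4,"dz": -10,"ax": 0,"ay": 0,"az": 0},
  ],
)

```text
clock: 29.63
tcp_pos: [0.5453, -0.0092, 0.0644]
orientation: [0.735, 0.678, 0.0, 0.0]
contact_force: [-1.0, 0.3, 5.8]
finger_gap: 0.0579
```

```bash
python3 -c "
from h import *
st()"
```

```text
t 29.63 tcp [ 0.5453 -0.0092  0.0644] q [-0.18  0.3   1.74  0.    1.1  -0.09] gap 0.0579 F [-1.   0.3  5.8] jaw -0.082 z [ 0.0006 -0.0001]
```

Call:
carry_out(
  rows=[
    {"dx": 0,"dy": 0,"dz": 0,"ax": 0,"ay": 0,"az": 0},
    {"dx": 0,"dy": 0,"dz": 0,"ax": 0,"ay": 0,"az": 0},
    {"dx": 0,"dy": 0,"dz": 0,"ax": 0,"ay": 0,"az": 0},
    {"dx": 0,"dy": 0,"dz": 20,"ax": 0,"ay": 0,"az": 0},
    {"dx": 0,"dy": 0,"dz": 55,"ax": 0,"ay": 0,"az": 0},
    {"dx": 0,"dy": 0,"dz": 95,"ax": 0,"ay": 0,"az": 0},
    {"dx": 0,"dy": 0,"dz": 130,"ax": 0,"ay": 0,"az": -0.1},
    {"dx": -2,"dy": -10,"dz": 150,"ax": 0,"ay": 0,"az": -0.22},
    {"dx": -10,"dy": -45,"dz": 155,"ax": 0,"ay": 0,"az": -0.34},
    {"dx": -19,"dy": -80,"dz": 155,"ax": 0,"ay": 0,"az": -0.46},
    {"dx": -28,"dy": -118,"dz": 155,"ax": 0,"ay": 0,"az": -0.58},
    {"dx": -37,"dy": -155,"dz": 155,"ax": 0,"ay": 0,"az": -0.7},
    {"dx": -46,"dy": -193,"dz": 140,"ax": 0,"ay": 0,"az": -0.82},
    {"dx": -55,"dy": -230,"dz": 120,"ax": 0,"ay": 0,"az": -0.94},
    {"dx": -64,"dy": -268,"dz": 95,"ax": 0,"ay": 0,"az": -1.06},
    {"dx": -73,"dy": -305,"dz": 70,"ax": 0,"ay": 0,"az": -1.18},
    {"dx": -82,"dy": -343,"dz": 45,"ax": 0,"ay": 0,"az": -1.3},
    {"dx": -90,"dy": -375,"dz": 20,"ax": 0,"ay": 0,"az": -1.37},
    {"dx": -92,"dy": -387,"dz": 5,"ax": 0,"ay": 0,"az": -1.37},
    {"dx": -92,"dy": -387,"dz": 0,"ax": 0,"ay": 0,"az": -1.37},
  ],
  fingers=84,
)

```text
clock: 31.3
tcp_pos: [0.449, -0.3984, 0.0584]
orientation: [0.998, 0.057, -0.002, -0.002]
contact_force: [0.6, 1.4, -0.7]
finger_gap: 0.0838
```

Run:
```python
from h import *
st(); ims=snap("8"); st()
crop(ims["side"],(270,100,420,250),"pics/v8.png",4)
```

```text
t 31.3 tcp [ 0.449  -0.3984  0.0584] q [-0.87  0.42  1.59 -0.    1.14  0.59] gap 0.0838 F [ 0.6  1.4 -0.7] jaw -1.4569 z [-0.0051  0.0037]
t 31.4 tcp [ 0.451  -0.3951  0.0607] q [-0.86  0.41  1.6   0.    1.14  0.59] gap 0.084 F [0.4 0.6 0. ] jaw -1.454 z [-0.0034  0.0047]
```

View pics/v8.png

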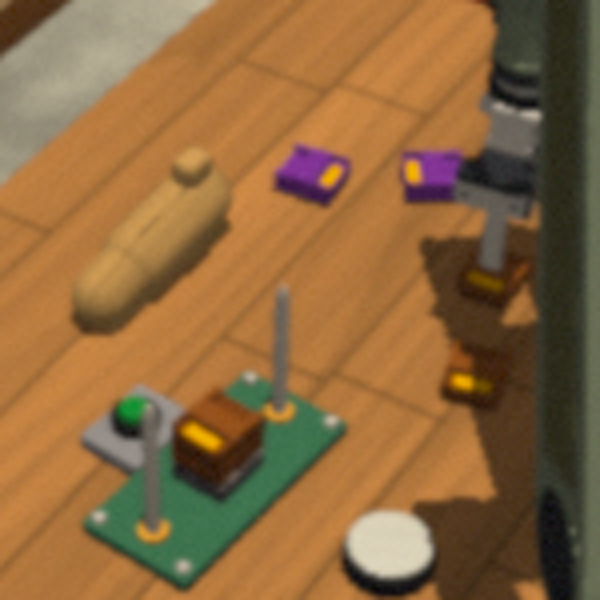

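Call:
carry_out(
  rows=[
    {"dx": 0,"dy": 0,"dz": 0,"ax": 0,"ay": 0,"az": 0},
    {"dx": 0,"dy": 0,"dz": -20,"ax": 0,"ay": 0,"az": 0},
    {"dx": 0,"dy": 0,"dz": -40,"ax": 0,"ay": 0,"az": 0},
    {"dx": 0,"dy": 0,"dz": -51,"ax": 0,"ay": 0,"az": 0},
    {"dx": 0,"dy": 0,"dz": -56,"ax": 0,"ay": 0,"az": 0},
    {"dx": 0,"dy": 0,"dz": -57,"ax": 0,"ay": 0,"az": 0},
    {"dx": 0,"dy": 0,"dz": -57,"ax": 0,"ay": 0,"az": 0},
  ],
  fingers=84,
)

```text
clock: 31.98
tcp_pos: [0.4536, -0.396, 0.0073]
orientation: [0.998, 0.06, 0.0, 0.0]
contact_force: [-0.9, 0.8, -0.2]
finger_gap: 0.0836
```

Call:
carry_out(
  rows=[
    {"dx": 0,"dy": 0,"dz": 0,"ax": 0,"ay": 0,"az": 0},
    {"dx": 0,"dy": 0,"dz": 0,"ax": 0,"ay": 0,"az": 0},
    {"dx": 0,"dy": 0,"dz": 0,"ax": 0,"ay": 0,"az": 0},
    {"dx": 0,"dy": 0,"dz": 0,"ax": 0,"ay": 0,"az": 0},
    {"dx": 0,"dy": 0,"dz": 0,"ax": 0,"ay": 0,"az": 0},
    {"dx": 0,"dy": 0,"dz": 0,"ax": 0,"ay": 0,"az": 0},
    {"dx": 0,"dy": 0,"dz": 0,"ax": 0,"ay": 0,"az": 0},
  ],
  fingers=40,
  force=8,
)

```text
clock: 32.57
tcp_pos: [0.4532, -0.3965, 0.0073]
orientation: [0.998, 0.059, 0.0, 0.0]
contact_force: [-0.6, 1.4, 5.6]
finger_gap: 0.0644
```

```bash
python3 -c "
from h import *
st()"
```

```text
t 32.57 tcp [ 0.4532 -0.3965  0.0073] q [-0.86  0.49  1.62  0.    1.04  0.59] gap 0.0644 F [-0.6  1.4  5.6] jaw -1.4522 z [ 0.0008 -0.0006]
```

Call:
carry_out(
  rows=[
    {"dx": 0,"dy": 0,"dz": 0,"ax": 0,"ay": 0,"az": 0},
    {"dx": 0,"dy": 0,"dz": 0,"ax": 0,"ay": 0,"az": 0},
    {"dx": 0,"dy": 0,"dz": 20,"ax": 0,"ay": 0,"az": 0},
    {"dx": 0,"dy": 0,"dz": 40,"ax": 0,"ay": 0,"az": 0.1},
    {"dx": 0,"dy": 0,"dz": 40,"ax": 0,"ay": 0,"az": 0.22},
    {"dx": 0,"dy": 0,"dz": 40,"ax": 0,"ay": 0,"az": 0.34},
    {"dx": 0,"dy": 0,"dz": 40,"ax": 0,"ay": 0,"az": 0.46},
    {"dx": 0,"dy": 0,"dz": 40,"ax": 0,"ay": 0,"az": 0.58},
    {"dx": 0,"dy": 0,"dz": 40,"ax": 0,"ay": 0,"az": 0.7},
    {"dx": 0,"dy": 0,"dz": 40,"ax": 0,"ay": 0,"az": 0.82},
    {"dx": 0,"dy": 0,"dz": 40,"ax": 0,"ay": 0,"az": 0.94},
    {"dx": 0,"dy": 0,"dz": 40,"ax": 0,"ay": 0,"az": 1.06},
    {"dx": 0,"dy": 0,"dz": 40,"ax": 0,"ay": 0,"az": 1.18},
    {"dx": 0,"dy": 0,"dz": 40,"ax": 0,"ay": 0,"az": 1.3},
    {"dx": 0,"dy": 0,"dz": 40,"ax": 0,"ay": 0,"az": 1.42},
    {"dx": 0,"dy": 0,"dz": 40,"ax": 0,"ay": 0,"az": 1.54},
    {"dx": 0,"dy": 0,"dz": 30,"ax": 0,"ay": 0,"az": 1.571},
    {"dx": 0,"dy": 0,"dz": 12,"ax": 0,"ay": 0,"az": 1.571},
    {"dx": 0,"dy": 0,"dz": 3,"ax": 0,"ay": 0,"az": 1.571},
    {"dx": 0,"dy": 0,"dz": 0,"ax": 0,"ay": 0,"az": 1.571},
  ],
  fingers=84,
)

```text
clock: 34.23
tcp_pos: [0.4512, -0.3945, 0.0038]
orientation: [0.664, 0.748, 0.0, -0.002]
contact_force: [-0.6, 0.2, -0.4]
finger_gap: 0.0839
```

Call:
carry_out(
  rows=[
    {"dx": 0,"dy": 0,"dz": 0,"ax": 0,"ay": 0,"az": 0},
    {"dx": 0,"dy": 0,"dz": 0,"ax": 0,"ay": 0,"az": 0},
    {"dx": 0,"dy": 0,"dz": 0,"ax": 0,"ay": 0,"az": 0},
    {"dx": 0,"dy": 0,"dz": 0,"ax": 0,"ay": 0,"az": 0},
    {"dx": 0,"dy": 0,"dz": 0,"ax": 0,"ay": 0,"az": 0},
    {"dx": 0,"dy": 0,"dz": 0,"ax": 0,"ay": 0,"az": 0},
    {"dx": 0,"dy": 0,"dz": 0,"ax": 0,"ay": 0,"az": 0},
  ],
  fingers=40,
  force=20,
)

```text
clock: 34.82
tcp_pos: [0.4535, -0.3967, 0.0073]
orientation: [0.664, 0.748, -0.0, 0.001]
contact_force: [0.4, -0.2, 2.2]
finger_gap: 0.0582
```

```bash
python3 -c "
from h import *
st()"
```

```text
t 34.82 tcp [ 0.4535 -0.3967  0.0073] q [-0.86  0.49  1.62  0.    1.03 -0.98] gap 0.0582 F [ 0.4 -0.2  2.2] jaw 0.1191 z [ 0.0013 -0.0014]
```

Call:
carry_out(
  rows=[
    {"dx": 0,"dy": 0,"dz": 20,"ax": 0,"ay": 0,"az": 0},
    {"dx": 0,"dy": 0,"dz": 55,"ax": 0,"ay": 0,"az": 0},
    {"dx": 2,"dy": 10,"dz": 95,"ax": 0,"ay": 0,"az": 0},
    {"dx": 7,"dy": 30,"dz": 130,"ax": 0,"ay": 0,"az": -0.05},
    {"dx": 13,"dy": 55,"dz": 160,"ax": 0,"ay": 0,"az": -0.1},
    {"dx": 20,"dy": 85,"dz": 185,"ax": 0,"ay": 0,"az": -0.15},
    {"dx": 28,"dy": 118,"dz": 205,"ax": 0,"ay": 0,"az": -0.2},
    {"dx": 37,"dy": 155,"dz": 205,"ax": 0,"ay": 0,"az": -0.201},
    {"dx": 46,"dy": 192,"dz": 205,"ax": 0,"ay": 0,"az": -0.201},
    {"dx": 55,"dy": 230,"dz": 205,"ax": 0,"ay": 0,"az": -0.201},
    {"dx": 64,"dy": 268,"dz": 205,"ax": 0,"ay": 0,"az": -0.201},
    {"dx": 73,"dy": 305,"dz": 205,"ax": 0,"ay": 0,"az": -0.201},
    {"dx": 81,"dy": 340,"dz": 205,"ax": 0,"ay": 0,"az": -0.201},
    {"dx": 88,"dy": 370,"dz": 200,"ax": 0,"ay": 0,"az": -0.201},
    {"dx": 91.7,"dy": 385,"dz": 180,"ax": 0,"ay": 0,"az": -0.201},
    {"dx": 91.7,"dy": 387.5,"dz": 150,"ax": 0,"ay": 0,"az": -0.201},
    {"dx": 91.7,"dy": 387.5,"dz": 125,"ax": 0,"ay": 0,"az": -0.201},
    {"dx": 91.7,"dy": 387.5,"dz": 105,"ax": 0,"ay": 0,"az": -0.201},
    {"dx": 91.7,"dy": 387.5,"dz": 95,"ax": 0,"ay": 0,"az": -0.201},
    {"dx": 91.7,"dy": 387.5,"dz": 95,"ax": 0,"ay": 0,"az": -0.201},
  ],
)

```text
clock: 36.48
tcp_pos: [0.5417, -0.0082, 0.0984]
orientation: [0.735, 0.678, -0.002, -0.003]
contact_force: [-0.5, 0.3, -0.3]
finger_gap: 0.058
```

Call:
carry_out(
  rows=[
    {"dx": 0,"dy": 0,"dz": 0,"ax": 0,"ay": 0,"az": 0},
    {"dx": 0,"dy": 0,"dz": -2,"ax": 0,"ay": 0,"az": 0},
    {"dx": 0,"dy": 0,"dz": -5,"ax": 0,"ay": 0,"az": 0},
    {"dx": 0,"dy": 0,"dz": -7,"ax": 0,"ay": 0,"az": 0},
    {"dx": 0,"dy": 0,"dz": -7,"ax": 0,"ay": 0,"az": 0},
    {"dx": 0,"dy": 0,"dz": -7,"ax": 0,"ay": 0,"az": 0},
    {"dx": 0,"dy": 0,"dz": -7,"ax": 0,"ay": 0,"az": 0},
  ],
)

```text
clock: 37.07
tcp_pos: [0.5447, -0.0087, 0.0948]
orientation: [0.736, 0.677, 0.0, 0.0]
contact_force: [0.3, -0.2, -1.3]
finger_gap: 0.058
```

```bash
python3 -c "
from h import *
st()"
```

```text
t 37.07 tcp [ 0.5447 -0.0087  0.0948] q [-0.17  0.26  1.72  0.    1.16 -0.09] gap 0.058 F [ 0.3 -0.2 -1.3] jaw -0.0821 z [ 0.0006 -0.0001]
```

Correct slightly and lower to 86.3 mm.

Call:
carry_out(
  rows=[
    {"dx": 0.4,"dy": -0.5,"dz": -1.5,"ax": 0,"ay": 0,"az": 0},
    {"dx": 0.4,"dy": -0.5,"dz": -3,"ax": 0,"ay": 0,"az": 0},
    {"dx": 0.4,"dy": -0.5,"dz": -4.5,"ax": 0,"ay": 0,"az": 0},
    {"dx": 0.4,"dy": -0.5,"dz": -6,"ax": 0,"ay": 0,"az": 0},
    {"dx": 0.4,"dy": -0.5,"dz": -7.5,"ax": 0,"ay": 0,"az": 0},
    {"dx": 0.4,"dy": -0.5,"dz": -9,"ax": 0,"ay": 0,"az": 0},
    {"dx": 0.4,"dy": -0.5,"dz": -9.3,"ax": 0,"ay": 0,"az": 0},
    {"dx": 0.4,"dy": -0.5,"dz": -9.3,"ax": 0,"ay": 0,"az": 0},
    {"dx": 0.4,"dy": -0.5,"dz": -9.3,"ax": 0,"ay": 0,"az": 0},
  ],
)

```text
clock: 37.82
tcp_pos: [0.5448, -0.0091, 0.0863]
orientation: [0.735, 0.678, -0.0, -0.0]
contact_force: [-3.5, 0.7, 6.0]
finger_gap: 0.0578
```

```bash
python3 -c "
from h import *
st()"
```

```text
t 37.82 tcp [ 0.5448 -0.0091  0.0863] q [-0.18  0.27  1.73 -0.    1.14 -0.09] gap 0.0578 F [-3.5  0.7  6. ] jaw -0.0819 z [-0.0005 -0.0001]
```

Call:
carry_out(
  rows=[
    {"dx": 0,"dy": 0,"dz": 0,"ax": 0,"ay": 0,"az": 0},
    {"dx": 0,"dy": 0,"dz": 0,"ax": 0,"ay": 0,"az": 0},
    {"dx": 0,"dy": 0,"dz": 0,"ax": 0,"ay": 0,"az": 0},
    {"dx": 0,"dy": 0,"dz": 20,"ax": 0,"ay": 0,"az": 0},
    {"dx": 0,"dy": 0,"dz": 55,"ax": 0,"ay": 0,"az": 0},
    {"dx": 0,"dy": 0,"dz": 95,"ax": 0,"ay": 0,"az": -0.1},
    {"dx": 0,"dy": 0,"dz": 125,"ax": 0,"ay": 0,"az": -0.22},
    {"dx": -10,"dy": -18,"dz": 135,"ax": 0,"ay": 0,"az": -0.34},
    {"dx": -28,"dy": -49,"dz": 135,"ax": 0,"ay": 0,"az": -0.46},
    {"dx": -46,"dy": -81,"dz": 135,"ax": 0,"ay": 0,"az": -0.58},
    {"dx": -64,"dy": -112,"dz": 135,"ax": 0,"ay": 0,"az": -0.7},
    {"dx": -82,"dy": -144,"dz": 135,"ax": 0,"ay": 0,"az": -0.82},
    {"dx": -100,"dy": -175,"dz": 120,"ax": 0,"ay": 0,"az": -0.94},
    {"dx": -116,"dy": -204,"dz": 95,"ax": 0,"ay": 0,"az": -1.06},
    {"dx": -130,"dy": -228,"dz": 65,"ax": 0,"ay": 0,"az": -1.16},
    {"dx": -138,"dy": -242,"dz": 35,"ax": 0,"ay": 0,"az": -1.2},
    {"dx": -140,"dy": -246,"dz": 5,"ax": 0,"ay": 0,"az": -1.2},
    {"dx": -140,"dy": -246,"dz": -15,"ax": 0,"ay": 0,"az": -1.2},
    {"dx": -140,"dy": -246,"dz": -20,"ax": 0,"ay": 0,"az": -1.2},
    {"dx": -140,"dy": -246,"dz": -20,"ax": 0,"ay": 0,"az": -1.2},
  ],
  fingers=84,
)

```text
clock: 39.48
tcp_pos: [0.4035, -0.254, 0.0633]
orientation: [0.99, 0.144, -0.001, -0.002]
contact_force: [1.1, -0.1, 0.5]
finger_gap: 0.0842
```

Run:
```python
from h import *
st(); ims=snap("9"); st()
crop(ims["side"],(270,100,420,250),"pics/v9.png",4)
```

```text
t 39.48 tcp [ 0.4035 -0.254   0.0633] q [-0.74  0.18  1.9   0.    1.07  0.54] gap 0.0842 F [ 1.1 -0.1  0.5] jaw -1.2824 z [-0.0033  0.0031]
t 39.58 tcp [ 0.4058 -0.2556  0.0661] q [-0.74  0.17  1.9   0.    1.07  0.54] gap 0.0838 F [ 0.5 -0.2  0.2] jaw -1.2816 z [ 0.0012 -0.0011]
```

View pics/v9.png

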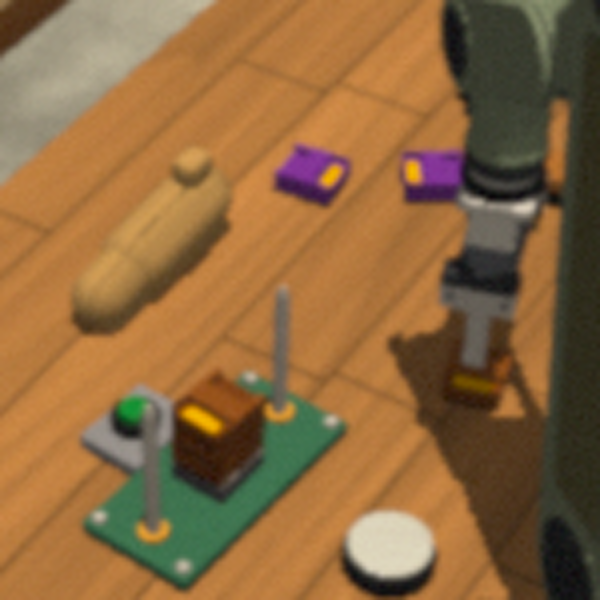

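Three are stacked square; the last one is under the gripper. Descend and squeeze.

Call:
carry_out(
  rows=[
    {"dx": 0,"dy": 0,"dz": -5,"ax": 0,"ay": 0,"az": 0},
    {"dx": 0,"dy": 0,"dz": -25,"ax": 0,"ay": 0,"az": 0},
    {"dx": 0,"dy": 0,"dz": -44,"ax": 0,"ay": 0,"az": 0},
    {"dx": 0,"dy": 0,"dz": -54,"ax": 0,"ay": 0,"az": 0},
    {"dx": 0,"dy": 0,"dz": -58,"ax": 0,"ay": 0,"az": 0},
    {"dx": 0,"dy": 0,"dz": -59,"ax": 0,"ay": 0,"az": 0},
    {"dx": 0,"dy": 0,"dz": -59,"ax": 0,"ay": 0,"az": 0},
  ],
  fingers=84,
)

```text
clock: 40.17
tcp_pos: [0.4055, -0.2555, 0.0068]
orientation: [0.99, 0.144, 0.0, 0.0]
contact_force: [-0.4, 0.6, -0.6]
finger_gap: 0.0843
```

Call:
carry_out(
  rows=[
    {"dx": 0,"dy": 0,"dz": 0,"ax": 0,"ay": 0,"az": 0},
    {"dx": 0,"dy": 0,"dz": 0,"ax": 0,"ay": 0,"az": 0},
    {"dx": 0,"dy": 0,"dz": 0,"ax": 0,"ay": 0,"az": 0},
    {"dx": 0,"dy": 0,"dz": 0,"ax": 0,"ay": 0,"az": 0},
    {"dx": 0,"dy": 0,"dz": 0,"ax": 0,"ay": 0,"az": 0},
    {"dx": 0,"dy": 0,"dz": 0,"ax": 0,"ay": 0,"az": 0},
    {"dx": 0,"dy": 0,"dz": 0,"ax": 0,"ay": 0,"az": 0},
  ],
  fingers=40,
  force=8,
)

```text
clock: 40.75
tcp_pos: [0.4053, -0.2554, 0.0068]
orientation: [0.99, 0.144, 0.0, 0.0]
contact_force: [-0.2, 1.9, 6.4]
finger_gap: 0.0641
```

```bash
python3 -c "
from h import *
st()"
```

```text
t 40.75 tcp [ 0.4053 -0.2554  0.0068] q [-0.74  0.28  1.93  0.    0.94  0.54] gap 0.0641 F [-0.2  1.9  6.4] jaw -1.282 z [ 0.0007 -0.0004]
```

Call:
carry_out(
  rows=[
    {"dx": 0,"dy": 0,"dz": 0,"ax": 0,"ay": 0,"az": 0},
    {"dx": 0,"dy": 0,"dz": 0,"ax": 0,"ay": 0,"az": 0},
    {"dx": 0,"dy": 0,"dz": 20,"ax": 0,"ay": 0,"az": 0},
    {"dx": 0,"dy": 0,"dz": 40,"ax": 0,"ay": 0,"az": 0.1},
    {"dx": 0,"dy": 0,"dz": 40,"ax": 0,"ay": 0,"az": 0.22},
    {"dx": 0,"dy": 0,"dz": 40,"ax": 0,"ay": 0,"az": 0.34},
    {"dx": 0,"dy": 0,"dz": 40,"ax": 0,"ay": 0,"az": 0.46},
    {"dx": 0,"dy": 0,"dz": 40,"ax": 0,"ay": 0,"az": 0.58},
    {"dx": 0,"dy": 0,"dz": 40,"ax": 0,"ay": 0,"az": 0.7},
    {"dx": 0,"dy": 0,"dz": 40,"ax": 0,"ay": 0,"az": 0.82},
    {"dx": 0,"dy": 0,"dz": 40,"ax": 0,"ay": 0,"az": 0.94},
    {"dx": 0,"dy": 0,"dz": 40,"ax": 0,"ay": 0,"az": 1.06},
    {"dx": 0,"dy": 0,"dz": 40,"ax": 0,"ay": 0,"az": 1.18},
    {"dx": 0,"dy": 0,"dz": 40,"ax": 0,"ay": 0,"az": 1.3},
    {"dx": 0,"dy": 0,"dz": 40,"ax": 0,"ay": 0,"az": 1.42},
    {"dx": 0,"dy": 0,"dz": 40,"ax": 0,"ay": 0,"az": 1.54},
    {"dx": 0,"dy": 0,"dz": 30,"ax": 0,"ay": 0,"az": 1.571},
    {"dx": 0,"dy": 0,"dz": 12,"ax": 0,"ay": 0,"az": 1.571},
    {"dx": 0,"dy": 0,"dz": 3,"ax": 0,"ay": 0,"az": 1.571},
    {"dx": 0,"dy": 0,"dz": 0,"ax": 0,"ay": 0,"az": 1.571},
  ],
  fingers=84,
)

```text
clock: 42.42
tcp_pos: [0.4033, -0.2538, 0.0041]
orientation: [0.598, 0.802, 0.0, -0.002]
contact_force: [-1.0, -0.2, 0.8]
finger_gap: 0.0842
```

Call:
carry_out(
  rows=[
    {"dx": 0,"dy": 0,"dz": 0,"ax": 0,"ay": 0,"az": 0},
    {"dx": 0,"dy": 0,"dz": 0,"ax": 0,"ay": 0,"az": 0},
    {"dx": 0,"dy": 0,"dz": 0,"ax": 0,"ay": 0,"az": 0},
    {"dx": 0,"dy": 0,"dz": 0,"ax": 0,"ay": 0,"az": 0},
    {"dx": 0,"dy": 0,"dz": 0,"ax": 0,"ay": 0,"az": 0},
    {"dx": 0,"dy": 0,"dz": 0,"ax": 0,"ay": 0,"az": 0},
    {"dx": 0,"dy": 0,"dz": 0,"ax": 0,"ay": 0,"az": 0},
  ],
  fingers=40,
  force=20,
)

```text
clock: 43.0
tcp_pos: [0.4055, -0.2557, 0.0069]
orientation: [0.598, 0.802, -0.0, 0.001]
contact_force: [0.5, 0.4, 2.6]
finger_gap: 0.0578
```

```bash
python3 -c "
from h import *
st()"
```

```text
t 43.0 tcp [ 0.4055 -0.2557  0.0069] q [-0.74  0.28  1.93 -0.    0.94 -1.03] gap 0.0578 F [0.5 0.4 2.6] jaw 0.289 z [ 0.0012 -0.0011]
```

Call:
carry_out(
  rows=[
    {"dx": 0,"dy": 0,"dz": 20,"ax": 0,"ay": 0,"az": 0},
    {"dx": 0,"dy": 0,"dz": 55,"ax": 0,"ay": 0,"az": 0},
    {"dx": 0,"dy": 0,"dz": 95,"ax": 0,"ay": 0,"az": 0},
    {"dx": 0,"dy": 0,"dz": 135,"ax": 0,"ay": 0,"az": -0.05},
    {"dx": 6,"dy": 10,"dz": 170,"ax": 0,"ay": 0,"az": -0.1},
    {"dx": 18,"dy": 31,"dz": 195,"ax": 0,"ay": 0,"az": -0.15},
    {"dx": 35,"dy": 62,"dz": 205,"ax": 0,"ay": 0,"az": -0.2},
    {"dx": 53,"dy": 93,"dz": 205,"ax": 0,"ay": 0,"az": -0.25},
    {"dx": 71,"dy": 125,"dz": 205,"ax": 0,"ay": 0,"az": -0.3},
    {"dx": 89,"dy": 157,"dz": 205,"ax": 0,"ay": 0,"az": -0.35},
    {"dx": 107,"dy": 189,"dz": 205,"ax": 0,"ay": 0,"az": -0.371},
    {"dx": 123,"dy": 217,"dz": 205,"ax": 0,"ay": 0,"az": -0.371},
    {"dx": 135,"dy": 238,"dz": 203,"ax": 0,"ay": 0,"az": -0.371},
    {"dx": 139.6,"dy": 246.6,"dz": 190,"ax": 0,"ay": 0,"az": -0.371},
    {"dx": 139.6,"dy": 246.6,"dz": 165,"ax": 0,"ay": 0,"az": -0.371},
    {"dx": 139.6,"dy": 246.6,"dz": 140,"ax": 0,"ay": 0,"az": -0.371},
    {"dx": 139.6,"dy": 246.6,"dz": 125,"ax": 0,"ay": 0,"az": -0.371},
    {"dx": 139.6,"dy": 246.6,"dz": 118,"ax": 0,"ay": 0,"az": -0.371},
    {"dx": 139.6,"dy": 246.6,"dz": 116,"ax": 0,"ay": 0,"az": -0.371},
    {"dx": 139.6,"dy": 246.6,"dz": 116,"ax": 0,"ay": 0,"az": -0.371},
  ],
)

```text
clock: 44.67
tcp_pos: [0.5439, -0.0091, 0.1214]
orientation: [0.736, 0.677, -0.001, -0.001]
contact_force: [-0.1, -0.6, -0.7]
finger_gap: 0.0578
```

Call:
carry_out(
  rows=[
    {"dx": 0,"dy": 0,"dz": 0,"ax": 0,"ay": 0,"az": 0},
    {"dx": 0,"dy": 0,"dz": -2,"ax": 0,"ay": 0,"az": 0},
    {"dx": 0,"dy": 0,"dz": -5,"ax": 0,"ay": 0,"az": 0},
    {"dx": 0,"dy": 0,"dz": -7,"ax": 0,"ay": 0,"az": 0},
    {"dx": 0,"dy": 0,"dz": -7,"ax": 0,"ay": 0,"az": 0},
    {"dx": 0,"dy": 0,"dz": -7,"ax": 0,"ay": 0,"az": 0},
    {"dx": 0,"dy": 0,"dz": -7,"ax": 0,"ay": 0,"az": 0},
  ],
)

```text
clock: 45.25
tcp_pos: [0.5446, -0.0085, 0.1153]
orientation: [0.735, 0.678, 0.0, 0.0]
contact_force: [0.4, -0.0, -0.6]
finger_gap: 0.058
```

```bash
python3 -c "
from h import *
st()"
```

```text
t 45.25 tcp [ 0.5446 -0.0085  0.1153] q [-0.17  0.23  1.71 -0.    1.2  -0.09] gap 0.058 F [ 0.4 -0.  -0.6] jaw -0.0819 z [ 0.0002 -0.0001]
```

Call:
carry_out(
  rows=[
    {"dx": 0.4,"dy": -0.7,"dz": -1,"ax": 0,"ay": 0,"az": 0},
    {"dx": 0.4,"dy": -0.7,"dz": -2.2,"ax": 0,"ay": 0,"az": 0},
    {"dx": 0.4,"dy": -0.7,"dz": -3.5,"ax": 0,"ay": 0,"az": 0},
    {"dx": 0.4,"dy": -0.7,"dz": -5,"ax": 0,"ay": 0,"az": 0},
    {"dx": 0.4,"dy": -0.7,"dz": -6.5,"ax": 0,"ay": 0,"az": 0},
    {"dx": 0.4,"dy": -0.7,"dz": -7.8,"ax": 0,"ay": 0,"az": 0},
    {"dx": 0.4,"dy": -0.7,"dz": -8.4,"ax": 0,"ay": 0,"az": 0},
    {"dx": 0.4,"dy": -0.7,"dz": -8.4,"ax": 0,"ay": 0,"az": 0},
    {"dx": 0.4,"dy": -0.7,"dz": -8.4,"ax": 0,"ay": 0,"az": 0},
  ],
)

```text
clock: 46.0
tcp_pos: [0.5449, -0.0092, 0.1079]
orientation: [0.735, 0.678, -0.0, -0.0]
contact_force: [-2.6, 0.0, 4.8]
finger_gap: 0.0581
```

```bash
python3 -c "
from h import *
st()"
```

```text
t 46.0 tcp [ 0.5449 -0.0092  0.1079] q [-0.18  0.24  1.71 -0.    1.19 -0.09] gap 0.0581 F [-2.6  0.   4.8] jaw -0.0819 z [-0.0002 -0.0001]
```

Call:
carry_out(
  rows=[
    {"dx": 0,"dy": 0,"dz": 0,"ax": 0,"ay": 0,"az": 0},
    {"dx": 0,"dy": 0,"dz": 0,"ax": 0,"ay": 0,"az": 0},
    {"dx": 0,"dy": 0,"dz": 0,"ax": 0,"ay": 0,"az": 0},
    {"dx": 0,"dy": 0,"dz": 20,"ax": 0,"ay": 0,"az": 0},
    {"dx": 0,"dy": 0,"dz": 50,"ax": 0,"ay": 0,"az": 0},
    {"dx": 0,"dy": 0,"dz": 85,"ax": 0,"ay": 0,"az": 0},
    {"dx": 0,"dy": 0,"dz": 115,"ax": 0,"ay": 0,"az": 0},
    {"dx": 0,"dy": 0,"dz": 130,"ax": 0,"ay": 0,"az": 0},
    {"dx": 0,"dy": 0,"dz": 130,"ax": 0,"ay": 0,"az": 0},
  ],
  fingers=84,
)

```text
clock: 46.75
tcp_pos: [0.548, -0.0097, 0.2417]
orientation: [0.735, 0.678, 0.003, 0.004]
contact_force: [0.1, -0.5, 0.3]
finger_gap: 0.084
```

Run:
```python
from h import *
st(); ims=snap("10"); st()
crop(ims["side"],(190,130,430,340),"pics/v10.png",3)
crop(ims["top"],(190,150,410,280),"pics/v10t.png",3.5)
for nm,m,z in (("plate",PLATE,.048),("handle",HANDLE,.048)):
    for cams in (("top","side"),("top",),("side",)):
        x,s=fit(ims,m,[.472,.338,1.496],z,cams,span=.03,yspan=.3); print(nm,cams,np.round(x,4),round(s,1))
```

```text
t 46.75 tcp [ 0.548  -0.0097  0.2417] q [-0.18  0.12  1.57  0.    1.45 -0.09] gap 0.084 F [ 0.1 -0.5  0.3] jaw -0.0819 z [ 0.0095 -0.0017]
t 46.85 tcp [ 0.545  -0.0093  0.2365] q [-0.18  0.12  1.58 -0.    1.44 -0.09] gap 0.084 F [-0.7 -0.5 -0.1] jaw -0.082 z [ 0.0005 -0.0001]
plate ('top', 'side') [0.471  0.3368 1.4994] 64.5
plate ('top',) [0.469  0.3375 1.498 ] 25.9
plate ('side',) [0.472  0.3363 1.5002] 40.5
handle ('top', 'side') [0.4688 0.3378 1.5   ] 89.4
handle ('top',) [0.469  0.3325 1.4937] 43.7
handle ('side',) [0.4678 0.3415 1.4988] 49.9
```

View pics/v10.png

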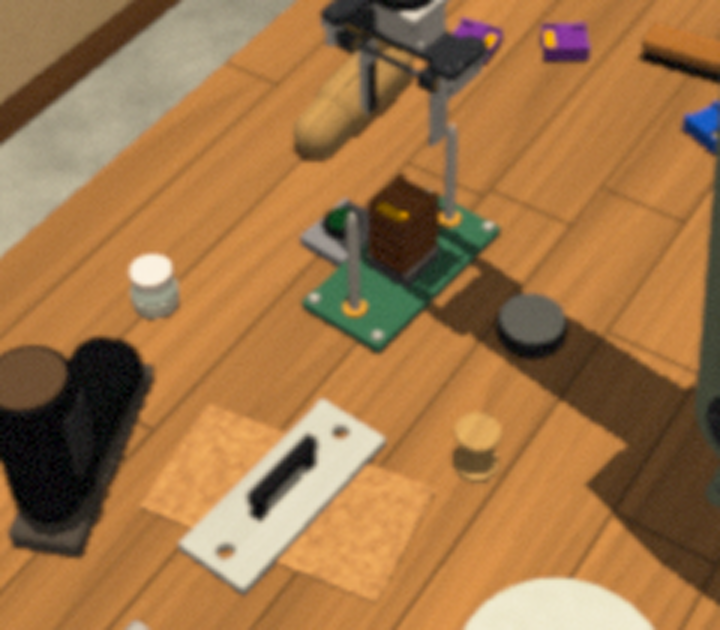

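View pics/v10t.png

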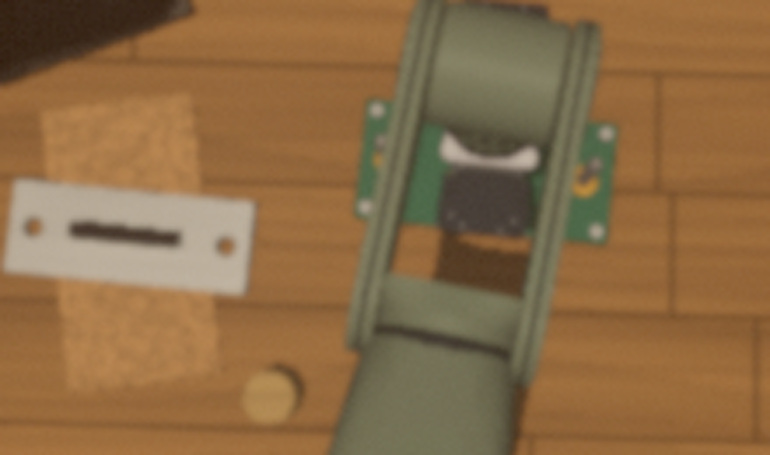

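Call:
carry_out(
  rows=[
    {"dx": -4,"dy": 20,"dz": 0,"ax": 0,"ay": 0,"az": 0},
    {"dx": -12,"dy": 55,"dz": 0,"ax": 0,"ay": 0,"az": 0.007},
    {"dx": -20,"dy": 95,"dz": 0,"ax": 0,"ay": 0,"az": 0.007},
    {"dx": -28,"dy": 135,"dz": 0,"ax": 0,"ay": 0,"az": 0.007},
    {"dx": -37,"dy": 175,"dz": 0,"ax": 0,"ay": 0,"az": 0.007},
    {"dx": -45,"dy": 215,"dz": 0,"ax": 0,"ay": 0,"az": 0.007},
    {"dx": -54,"dy": 255,"dz": 0,"ax": 0,"ay": 0,"az": 0.007},
    {"dx": -62,"dy": 295,"dz": 0,"ax": 0,"ay": 0,"az": 0.007},
    {"dx": -69,"dy": 328,"dz": -10,"ax": 0,"ay": 0,"az": 0.007},
    {"dx": -73,"dy": 346,"dz": -40,"ax": 0,"ay": 0,"az": 0.007},
    {"dx": -73,"dy": 346,"dz": -80,"ax": 0,"ay": 0,"az": 0.007},
    {"dx": -73,"dy": 346,"dz": -115,"ax": 0,"ay": 0,"az": 0.007},
    {"dx": -73,"dy": 346,"dz": -140,"ax": 0,"ay": 0,"az": 0.007},
    {"dx": -73,"dy": 346,"dz": -150,"ax": 0,"ay": 0,"az": 0.007},
    {"dx": -73,"dy": 346,"dz": -150,"ax": 0,"ay": 0,"az": 0.007},
    {"dx": -73,"dy": 346,"dz": -150,"ax": 0,"ay": 0,"az": 0.007},
    {"dx": -73,"dy": 346,"dz": -150,"ax": 0,"ay": 0,"az": 0.007},
  ],
  fingers=60,
)

```text
clock: 48.27
tcp_pos: [0.4732, 0.3372, 0.0882]
orientation: [0.733, 0.68, 0.001, 0.0]
contact_force: [-1.1, 0.7, -0.7]
finger_gap: 0.0598
```

```bash
python3 -c "
from h import *
st()"
```

```text
t 48.27 tcp [0.4732 0.3372 0.0882] q [0.47 0.34 1.63 0.   1.17 0.55] gap 0.0598 F [-1.1  0.7 -0.7] jaw -0.0753 z [0.0025 0.0013]
```

Call:
carry_out(
  rows=[
    {"dx": 0,"dy": 0,"dz": -18,"ax": 0,"ay": 0,"az": 0},
    {"dx": 0,"dy": 0,"dz": -36,"ax": 0,"ay": 0,"az": 0},
    {"dx": 0,"dy": 0,"dz": -48,"ax": 0,"ay": 0,"az": 0},
    {"dx": 0,"dy": 0,"dz": -54,"ax": 0,"ay": 0,"az": 0},
    {"dx": 0,"dy": 0,"dz": -55,"ax": 0,"ay": 0,"az": 0},
    {"dx": 0,"dy": 0,"dz": -55,"ax": 0,"ay": 0,"az": 0},
  ],
)

```text
clock: 48.77
tcp_pos: [0.4724, 0.337, 0.0323]
orientation: [0.733, 0.68, 0.0, 0.0]
contact_force: [0.6, -0.5, -0.0]
finger_gap: 0.0599
```

Call:
carry_out(
  rows=[
    {"dx": 0,"dy": 0,"dz": 0,"ax": 0,"ay": 0,"az": 0},
    {"dx": 0,"dy": 0,"dz": 0,"ax": 0,"ay": 0,"az": 0},
    {"dx": 0,"dy": 0,"dz": 0,"ax": 0,"ay": 0,"az": 0},
    {"dx": 0,"dy": 0,"dz": 0,"ax": 0,"ay": 0,"az": 0},
    {"dx": 0,"dy": 0,"dz": 0,"ax": 0,"ay": 0,"az": 0},
    {"dx": 0,"dy": 0,"dz": 0,"ax": 0,"ay": 0,"az": 0},
    {"dx": 0,"dy": 0,"dz": 0,"ax": 0,"ay": 0,"az": 0},
    {"dx": 0,"dy": 0,"dz": 0,"ax": 0,"ay": 0,"az": 0},
  ],
  fingers=5,
  force=30,
)

```text
clock: 49.43
tcp_pos: [0.4721, 0.3368, 0.0318]
orientation: [0.733, 0.68, 0.0, 0.0]
contact_force: [1.4, -0.0, 0.5]
finger_gap: 0.0157
```

```bash
python3 -c "
from h import *
st()"
```

```text
t 49.43 tcp [0.4721 0.3368 0.0318] q [ 0.47  0.41  1.67 -0.    1.06  0.55] gap 0.0157 F [ 1.4 -0.   0.5] jaw -0.075 z [0.0003 0.0001]
```

Call:
carry_out(
  rows=[
    {"dx": 0,"dy": 0,"dz": 15,"ax": 0,"ay": 0,"az": 0},
    {"dx": 0,"dy": 0,"dz": 40,"ax": 0,"ay": 0,"az": 0},
    {"dx": 0,"dy": 0,"dz": 70,"ax": 0,"ay": 0,"az": 0},
    {"dx": 0,"dy": 0,"dz": 100,"ax": 0,"ay": 0,"az": 0},
    {"dx": 0,"dy": 0,"dz": 130,"ax": 0,"ay": 0,"az": 0},
    {"dx": 0,"dy": 0,"dz": 160,"ax": 0,"ay": 0,"az": 0},
    {"dx": 0,"dy": 0,"dz": 185,"ax": 0,"ay": 0,"az": 0},
    {"dx": 0,"dy": 0,"dz": 200,"ax": 0,"ay": 0,"az": 0},
    {"dx": 3,"dy": -14,"dz": 205,"ax": 0,"ay": 0,"az": -0.007},
    {"dx": 10,"dy": -45,"dz": 205,"ax": 0,"ay": 0,"az": -0.007},
    {"dx": 17,"dy": -80,"dz": 205,"ax": 0,"ay": 0,"az": -0.007},
    {"dx": 24,"dy": -115,"dz": 205,"ax": 0,"ay": 0,"az": -0.007},
    {"dx": 32,"dy": -150,"dz": 205,"ax": 0,"ay": 0,"az": -0.007},
    {"dx": 40,"dy": -187,"dz": 205,"ax": 0,"ay": 0,"az": -0.007},
    {"dx": 48,"dy": -225,"dz": 205,"ax": 0,"ay": 0,"az": -0.007},
    {"dx": 56,"dy": -262,"dz": 205,"ax": 0,"ay": 0,"az": -0.007},
    {"dx": 63,"dy": -297,"dz": 205,"ax": 0,"ay": 0,"az": -0.007},
    {"dx": 69,"dy": -325,"dz": 205,"ax": 0,"ay": 0,"az": -0.007},
    {"dx": 72,"dy": -340,"dz": 205,"ax": 0,"ay": 0,"az": -0.007},
    {"dx": 73,"dy": -346,"dz": 205,"ax": 0,"ay": 0,"az": -0.007},
  ],
)

```text
clock: 51.1
tcp_pos: [0.5434, -0.0125, 0.234]
orientation: [0.737, 0.676, -0.002, -0.001]
contact_force: [-0.2, 0.1, -6.0]
finger_gap: 0.0157
```

Call:
carry_out(
  rows=[
    {"dx": 0,"dy": 0,"dz": 0,"ax": 0,"ay": 0,"az": 0},
    {"dx": 0,"dy": 0,"dz": 0,"ax": 0,"ay": 0,"az": 0},
    {"dx": 0,"dy": 0,"dz": -5,"ax": 0,"ay": 0,"az": 0},
    {"dx": 0,"dy": 0,"dz": -14,"ax": 0,"ay": 0,"az": 0},
    {"dx": 0,"dy": 0,"dz": -22,"ax": 0,"ay": 0,"az": 0},
    {"dx": 0,"dy": 0,"dz": -25,"ax": 0,"ay": 0,"az": 0},
    {"dx": 0,"dy": 0,"dz": -25,"ax": 0,"ay": 0,"az": 0},
    {"dx": 0,"dy": 0,"dz": -25,"ax": 0,"ay": 0,"az": 0},
    {"dx": 0,"dy": 0,"dz": -25,"ax": 0,"ay": 0,"az": 0},
  ],
)

```text
clock: 51.85
tcp_pos: [0.5452, -0.0091, 0.212]
orientation: [0.735, 0.678, 0.0, 0.0]
contact_force: [-0.3, -0.6, -6.6]
finger_gap: 0.016
```

Run:
```python
from h import *
st(); ims=snap("11"); st()
crop(ims["side"],(280,130,410,250),"pics/v11.png",5)
crop(ims["top"],(280,140,390,240),"pics/v11t.png",5)
```

```text
t 51.85 tcp [ 0.5452 -0.0091  0.212 ] q [-0.18  0.14  1.61  0.    1.4  -0.09] gap 0.016 F [-0.3 -0.6 -6.6] jaw -0.0816 z [ 0.0006 -0.0001]
t 51.95 tcp [ 0.5454 -0.0093  0.2123] q [-0.18  0.14  1.61 -0.    1.4  -0.09] gap 0.0156 F [ 0.4 -0.4 -7.2] jaw -0.0819 z [ 0.0011 -0.0002]
```

View pics/v11.png

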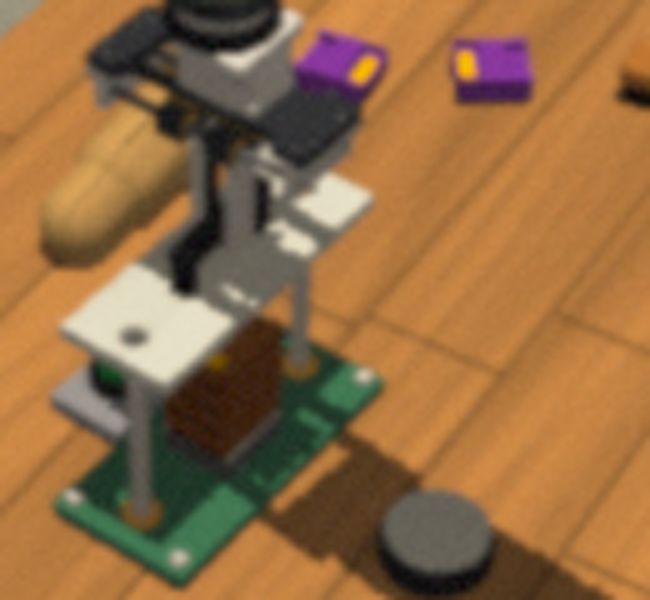

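View pics/v11t.png

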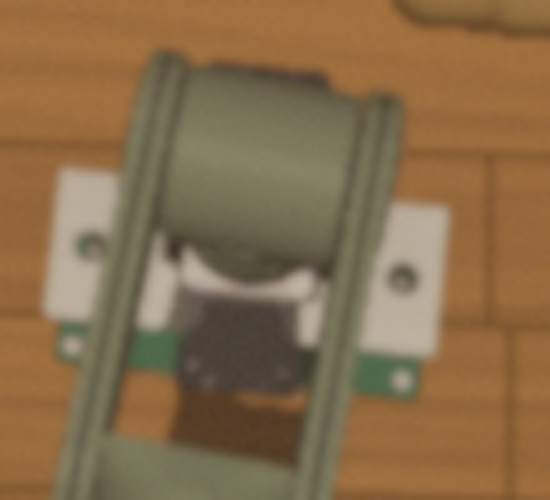

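Call:
carry_out(
  rows=[
    {"dx": 0,"dy": 0,"dz": -3,"ax": 0,"ay": 0,"az": 0},
    {"dx": 0,"dy": 0,"dz": -6,"ax": 0,"ay": 0,"az": 0},
    {"dx": 0,"dy": 0,"dz": -9,"ax": 0,"ay": 0,"az": 0},
    {"dx": 0,"dy": 0,"dz": -12,"ax": 0,"ay": 0,"az": 0},
    {"dx": 0,"dy": 0,"dz": -15,"ax": 0,"ay": 0,"az": 0},
    {"dx": 0,"dy": 0,"dz": -18,"ax": 0,"ay": 0,"az": 0},
    {"dx": 0,"dy": 0,"dz": -21,"ax": 0,"ay": 0,"az": 0},
    {"dx": 0,"dy": 0,"dz": -24,"ax": 0,"ay": 0,"az": 0},
    {"dx": 0,"dy": 0,"dz": -24,"ax": 0,"ay": 0,"az": 0},
    {"dx": 0,"dy": 0,"dz": -24,"ax": 0,"ay": 0,"az": 0},
  ],
)

```text
clock: 52.78
tcp_pos: [0.5447, -0.0092, 0.1874]
orientation: [0.736, 0.678, -0.0, -0.0]
contact_force: [0.2, -0.2, -6.1]
finger_gap: 0.0157
```

Run:
```python
from h import *
st(); print(manip.state()["ft_torque"])
```

```text
t 52.78 tcp [ 0.5447 -0.0092  0.1874] q [-0.18  0.16  1.64 -0.    1.35 -0.09] gap 0.0157 F [ 0.2 -0.2 -6.1] jaw -0.082 z [-0.0007  0.0001]
[ 0.01175488 -0.10255612  0.04699642]
```

Free on both pins (underside about 160 mm). Continue down.

Call:
carry_out(
  rows=[
    {"dx": 0.3,"dy": 0,"dz": -4,"ax": 0,"ay": 0,"az": 0},
    {"dx": 0.3,"dy": 0,"dz": -8,"ax": 0,"ay": 0,"az": 0},
    {"dx": 0.3,"dy": 0,"dz": -12,"ax": 0,"ay": 0,"az": 0},
    {"dx": 0.3,"dy": 0,"dz": -16,"ax": 0,"ay": 0,"az": 0},
    {"dx": 0.3,"dy": 0,"dz": -20,"ax": 0,"ay": 0,"az": 0},
    {"dx": 0.3,"dy": 0,"dz": -24,"ax": 0,"ay": 0,"az": 0},
    {"dx": 0.3,"dy": 0,"dz": -27,"ax": 0,"ay": 0,"az": 0},
    {"dx": 0.3,"dy": 0,"dz": -29,"ax": 0,"ay": 0,"az": 0},
    {"dx": 0.3,"dy": 0,"dz": -30,"ax": 0,"ay": 0,"az": 0},
    {"dx": 0.3,"dy": 0,"dz": -30,"ax": 0,"ay": 0,"az": 0},
    {"dx": 0.3,"dy": 0,"dz": -30,"ax": 0,"ay": 0,"az": 0},
  ],
)

```text
clock: 53.7
tcp_pos: [0.5453, -0.0093, 0.1579]
orientation: [0.735, 0.678, 0.0, 0.0]
contact_force: [0.2, -0.1, -6.6]
finger_gap: 0.0158
```

Call:
carry_out(
  rows=[
    {"dx": 0,"dy": 0,"dz": -1,"ax": 0,"ay": 0,"az": 0},
    {"dx": 0,"dy": 0,"dz": -2,"ax": 0,"ay": 0,"az": 0},
    {"dx": 0,"dy": 0,"dz": -2.5,"ax": 0,"ay": 0,"az": 0},
    {"dx": 0,"dy": 0,"dz": -2.5,"ax": 0,"ay": 0,"az": 0},
    {"dx": 0,"dy": 0,"dz": -2.5,"ax": 0,"ay": 0,"az": 0},
  ],
)

```text
clock: 54.12
tcp_pos: [0.5456, -0.0093, 0.1558]
orientation: [0.735, 0.678, 0.0, 0.0]
contact_force: [0.0, 0.8, -3.0]
finger_gap: 0.0159
```

Run:
```python
from h import *
st(); print(manip.state()["ft_torque"])
```

```text
t 54.12 tcp [ 0.5456 -0.0093  0.1558] q [-0.18  0.19  1.67  0.    1.28 -0.09] gap 0.0159 F [ 0.   0.8 -3. ] jaw -0.082 z [ 0.0009 -0.0001]
[ 0.01672255  0.06210364 -0.02938253]
```

Call:
carry_out(
  rows=[
    {"dx": 0,"dy": 0,"dz": -0.5,"ax": 0,"ay": 0,"az": 0},
    {"dx": 0,"dy": 0,"dz": -0.5,"ax": 0,"ay": 0,"az": 0},
  ],
)

```text
clock: 54.28
tcp_pos: [0.5456, -0.0093, 0.1558]
orientation: [0.735, 0.678, 0.0, 0.0]
contact_force: [-1.2, 0.5, 1.5]
finger_gap: 0.0159
```

Call:
carry_out(
  rows=[
    {"dx": 0,"dy": 0,"dz": 0,"ax": 0,"ay": 0,"az": 0},
    {"dx": 0,"dy": 0,"dz": 0,"ax": 0,"ay": 0,"az": 0},
    {"dx": 0,"dy": 0,"dz": 0,"ax": 0,"ay": 0,"az": 0},
    {"dx": 0,"dy": 0,"dz": 0,"ax": 0,"ay": 0,"az": 0},
    {"dx": 0,"dy": 0,"dz": 20,"ax": 0,"ay": 0,"az": 0},
    {"dx": 0,"dy": 0,"dz": 50,"ax": 0,"ay": 0,"az": 0},
    {"dx": 0,"dy": 0,"dz": 80,"ax": 0,"ay": 0,"az": 0},
    {"dx": 0,"dy": 0,"dz": 95,"ax": 0,"ay": 0,"az": 0},
    {"dx": 0,"dy": 0,"dz": 95,"ax": 0,"ay": 0,"az": 0},
  ],
  fingers=50,
)

```text
clock: 55.03
tcp_pos: [0.5483, -0.0097, 0.2549]
orientation: [0.735, 0.678, 0.003, 0.004]
contact_force: [0.9, 0.0, 1.0]
finger_gap: 0.0497
```

Run:
```python
from h import *
st(); ims=snap("12"); st()
crop(ims["side"],(280,130,410,250),"pics/v12.png",5)
crop(ims["top"],(280,140,390,240),"pics/v12t.png",5)
h=cv2.cvtColor(ims["side"],cv2.COLOR_RGB2HSV)
for z in (.02,.03,.04,.05): print(z,proj("side",[.6429,-.0172,z]).round(1),proj("top",[.6429,-.0172,z]).round(1))
for n in ("top","side"):
    im=load("4")[n];h=cv2.cvtColor(im,cv2.COLOR_RGB2HSV);b=(290,150,350,180) if n=="top" else (285,190,320,220)
    m=(h[...,0]>50)&(h[...,0]<75)&(h[...,1]>110)&(h[...,2]>90);s=np.zeros_like(m);s[b[1]:b[3],b[0]:b[2]]=m[b[1]:b[3],b[0]:b[2]]
    y,x=np.nonzero(s);print(n,len(x),x.mean(),y.mean(),[ray(n,x.mean(),y.mean(),z).round(4).tolist() for z in (.02,.03,.04)])
```

```text
t 55.03 tcp [ 0.5483 -0.0097  0.2549] q [-0.18  0.11  1.55  0.    1.47 -0.09] gap 0.0497 F [0.9 0.  1. ] jaw -0.082 z [ 0.0098 -0.0017]
t 55.13 tcp [ 0.5455 -0.0093  0.2499] q [-0.18  0.11  1.56 -0.    1.47 -0.09] gap 0.0501 F [ 0.2  0.1 -0.6] jaw -0.082 z [ 0.0012 -0.0002]
0.02 [[303.1 205. ]] [[331.2 169.2]]
0.03 [[303.  203.1]] [[331.3 168.7]]
0.04 [[302.9 201.2]] [[331.3 168.2]]
0.05 [[302.9 199.3]] [[331.4 167.7]]
top 53 331.45283018867923 169.43396226415095 [[0.6422, -0.0181, 0.02], [0.6405, -0.0179, 0.03], [0.6388, -0.0178, 0.04]]
side 40 304.175 204.525 [[0.6409, -0.0215, 0.02], [0.6351, -0.0135, 0.03], [0.6292, -0.0055, 0.04]]
```

View pics/v12.png

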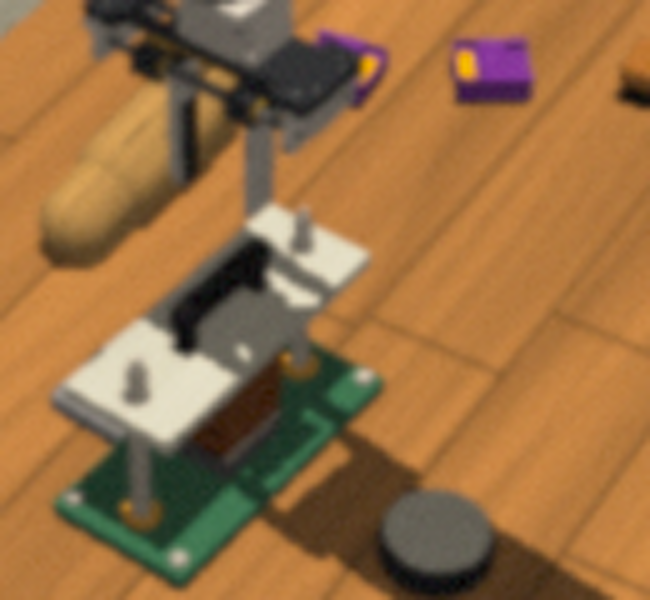

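View pics/v12t.png

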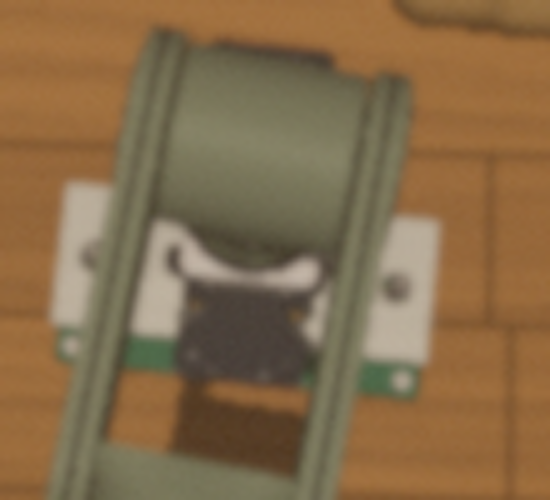

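Call:
carry_out(
  rows=[
    {"dx": 20,"dy": -2,"dz": 0,"ax": 0,"ay": 0,"az": 0.12},
    {"dx": 45,"dy": -4,"dz": 0,"ax": 0,"ay": 0,"az": 0.24},
    {"dx": 70,"dy": -6,"dz": 0,"ax": 0,"ay": 0,"az": 0.36},
    {"dx": 90,"dy": -7,"dz": 0,"ax": 0,"ay": 0,"az": 0.48},
    {"dx": 97.5,"dy": -8,"dz": 0,"ax": 0,"ay": 0,"az": 0.6},
    {"dx": 97.5,"dy": -8,"dz": 0,"ax": 0,"ay": 0,"az": 0.72},
    {"dx": 97.5,"dy": -8,"dz": 0,"ax": 0,"ay": 0,"az": 0.84},
    {"dx": 97.5,"dy": -8,"dz": 0,"ax": 0,"ay": 0,"az": 0.96},
    {"dx": 97.5,"dy": -8,"dz": 0,"ax": 0,"ay": 0,"az": 1.08},
    {"dx": 97.5,"dy": -8,"dz": 0,"ax": 0,"ay": 0,"az": 1.2},
    {"dx": 97.5,"dy": -8,"dz": 0,"ax": 0,"ay": 0,"az": 1.32},
    {"dx": 97.5,"dy": -8,"dz": 0,"ax": 0,"ay": 0,"az": 1.44},
    {"dx": 97.5,"dy": -8,"dz": 0,"ax": 0,"ay": 0,"az": 1.571},
    {"dx": 97.5,"dy": -8,"dz": -20,"ax": 0,"ay": 0,"az": 1.571},
    {"dx": 97.5,"dy": -8,"dz": -45,"ax": 0,"ay": 0,"az": 1.571},
    {"dx": 97.5,"dy": -8,"dz": -70,"ax": 0,"ay": 0,"az": 1.571},
    {"dx": 97.5,"dy": -8,"dz": -90,"ax": 0,"ay": 0,"az": 1.571},
    {"dx": 97.5,"dy": -8,"dz": -100,"ax": 0,"ay": 0,"az": 1.571},
    {"dx": 97.5,"dy": -8,"dz": -100,"ax": 0,"ay": 0,"az": 1.571},
    {"dx": 97.5,"dy": -8,"dz": -100,"ax": 0,"ay": 0,"az": 1.571},
  ],
  fingers=0,
)

```text
clock: 56.8
tcp_pos: [0.6418, -0.0171, 0.1482]
orientation: [0.041, 0.999, 0.0, -0.002]
contact_force: [-0.1, -0.2, 0.2]
finger_gap: 0.0004
```

Run:
```python
from h import *
st(); ims=snap("13"); st()
crop(ims["side"],(260,90,410,250),"pics/v13.png",3.7)
crop(ims["top"],(280,100,390,240),"pics/v13t.png",4)
```

```text
t 56.8 tcp [ 0.6418 -0.0171  0.1482] q [-0.16  0.4   1.42 -0.    1.33 -1.65] gap 0.0004 F [-0.1 -0.2  0.2] jaw 1.489 z [-0.003   0.0005]
t 56.9 tcp [ 0.6437 -0.0174  0.151 ] q [-0.16  0.39  1.42  0.    1.33 -1.65] gap 0.0008 F [ 0.6 -0.2  0.7] jaw 1.489 z [ 0.0022 -0.0003]
```

View pics/v13.png

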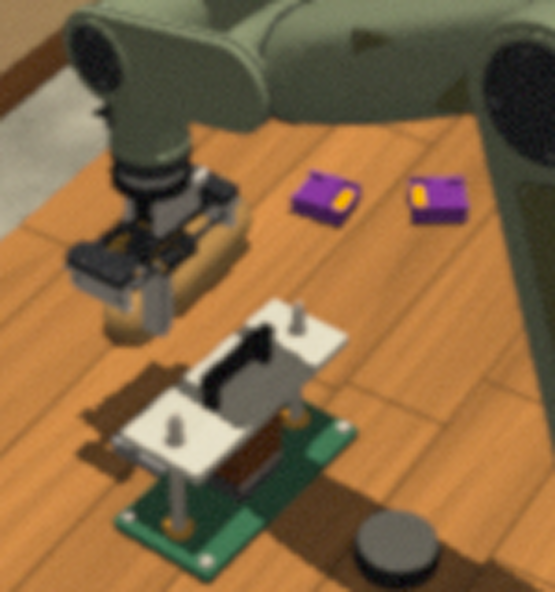

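View pics/v13t.png

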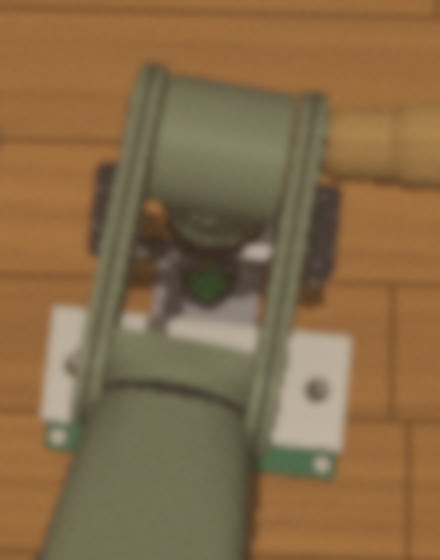

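Call:
carry_out(
  rows=[
    {"dx": 0,"dy": 0,"dz": -20,"ax": 0,"ay": 0,"az": 0},
    {"dx": 0,"dy": 0,"dz": -45,"ax": 0,"ay": 0,"az": 0},
    {"dx": 0,"dy": 0,"dz": -70,"ax": 0,"ay": 0,"az": 0},
    {"dx": 0,"dy": 0,"dz": -88,"ax": 0,"ay": 0,"az": 0},
    {"dx": 0,"dy": 0,"dz": -98,"ax": 0,"ay": 0,"az": 0},
    {"dx": 0,"dy": 0,"dz": -102,"ax": 0,"ay": 0,"az": 0},
    {"dx": 0,"dy": 0,"dz": -102,"ax": 0,"ay": 0,"az": 0},
    {"dx": 0,"dy": 0,"dz": -102,"ax": 0,"ay": 0,"az": 0},
  ],
)

```text
clock: 57.57
tcp_pos: [0.6442, -0.0175, 0.0495]
orientation: [0.041, 0.999, -0.0, 0.001]
contact_force: [0.2, -0.1, 0.7]
finger_gap: 0.0001
```

Run:
```python
from h import *
st(); ims=snap("14"); st()
crop(ims["side"],(260,90,410,250),"pics/v14.png",3.7)
```

```text
t 57.57 tcp [ 0.6442 -0.0175  0.0495] q [-0.16  0.5   1.49 -0.    1.15 -1.65] gap 0.0001 F [ 0.2 -0.1  0.7] jaw 1.4891 z [ 0.0029 -0.0005]
t 57.67 tcp [ 0.6444 -0.0175  0.0498] q [-0.16  0.5   1.49 -0.    1.15 -1.65] gap 0.0002 F [1.  0.5 0.6] jaw 1.489 z [ 0.0036 -0.0006]
```

View pics/v14.png

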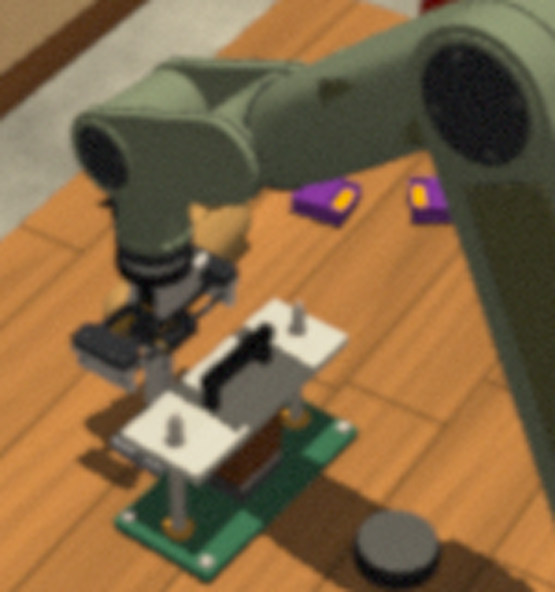

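Clear of the plate. Feel downwards.

Call:
carry_out(
  rows=[
    {"dx": 0,"dy": 0,"dz": -3,"ax": 0,"ay": 0,"az": 0},
    {"dx": 0,"dy": 0,"dz": -6,"ax": 0,"ay": 0,"az": 0},
    {"dx": 0,"dy": 0,"dz": -9,"ax": 0,"ay": 0,"az": 0},
    {"dx": 0,"dy": 0,"dz": -12,"ax": 0,"ay": 0,"az": 0},
    {"dx": 0,"dy": 0,"dz": -14,"ax": 0,"ay": 0,"az": 0},
    {"dx": 0,"dy": 0,"dz": -14,"ax": 0,"ay": 0,"az": 0},
  ],
)

```text
clock: 58.17
tcp_pos: [0.6433, -0.0174, 0.0345]
orientation: [0.041, 0.999, -0.0, 0.001]
contact_force: [-0.7, 0.1, 5.0]
finger_gap: 0.0007
```

Call:
carry_out(
  rows=[
    {"dx": 0,"dy": 0,"dz": -1.5,"ax": 0,"ay": 0,"az": 0},
    {"dx": 0,"dy": 0,"dz": -3,"ax": 0,"ay": 0,"az": 0},
    {"dx": 0,"dy": 0,"dz": -4.5,"ax": 0,"ay": 0,"az": 0},
    {"dx": 0,"dy": 0,"dz": -4.5,"ax": 0,"ay": 0,"az": 0},
  ],
)

```text
clock: 58.5
tcp_pos: [0.6435, -0.0174, 0.0339]
orientation: [0.041, 0.999, -0.0, 0.0]
contact_force: [-8.2, 0.9, 22.3]
finger_gap: 0.0006
```

Call:
carry_out(
  rows=[
    {"dx": 0,"dy": 0,"dz": 5,"ax": 0,"ay": 0,"az": 0},
    {"dx": 0,"dy": 0,"dz": 20,"ax": 0,"ay": 0,"az": 0},
    {"dx": 0,"dy": 0,"dz": 50,"ax": 0,"ay": 0,"az": 0},
    {"dx": 0,"dy": 0,"dz": 85,"ax": 0,"ay": 0,"az": 0},
    {"dx": 0,"dy": 0,"dz": 120,"ax": 0,"ay": 0,"az": 0},
    {"dx": 0,"dy": 0,"dz": 155,"ax": 0,"ay": 0,"az": 0},
    {"dx": 0,"dy": 0,"dz": 190,"ax": 0,"ay": 0,"az": 0},
    {"dx": 0,"dy": 0,"dz": 220,"ax": 0,"ay": 0,"az": 0},
    {"dx": 0,"dy": -40,"dz": 240,"ax": 0,"ay": 0,"az": 0},
    {"dx": -20,"dy": -80,"dz": 240,"ax": 0,"ay": 0,"az": 0},
    {"dx": -40,"dy": -120,"dz": 240,"ax": 0,"ay": 0,"az": 0},
    {"dx": -60,"dy": -160,"dz": 240,"ax": 0,"ay": 0,"az": 0},
    {"dx": -80,"dy": -195,"dz": 240,"ax": 0,"ay": 0,"az": 0},
    {"dx": -100,"dy": -230,"dz": 240,"ax": 0,"ay": 0,"az": 0},
    {"dx": -120,"dy": -265,"dz": 240,"ax": 0,"ay": 0,"az": 0},
    {"dx": -140,"dy": -300,"dz": 240,"ax": 0,"ay": 0,"az": 0},
    {"dx": -140,"dy": -300,"dz": 240,"ax": 0,"ay": 0,"az": 0},
    {"dx": -140,"dy": -300,"dz": 240,"ax": 0,"ay": 0,"az": 0},
  ],
)

```text
clock: 60.0
tcp_pos: [0.501, -0.3194, 0.2684]
orientation: [0.043, 0.999, 0.0, -0.001]
contact_force: [-0.2, 1.4, -0.3]
finger_gap: 0.0006
```

Run:
```python
from h import *
st(); ims=snap("15"); st()
crop(ims["side"],(180,110,410,300),"pics/v15.png",3.2)
crop(ims["top"],(280,120,430,240),"pics/v15t.png",4)
for nm,m in (("plate",PLATE),("handle",HANDLE)):
    print(nm,fit(ims,m,[.545,-.009,1.4886],.172,span=.01,yspan=.08))
```

```text
t 60.0 tcp [ 0.501  -0.3194  0.2684] q [-0.71  0.21  1.41 -0.    1.52 -2.2 ] gap 0.0006 F [-0.2  1.4 -0.3] jaw 1.4841 z [-0.0012  0.0008]
t 60.1 tcp [ 0.5028 -0.3166  0.2687] q [-0.71  0.21  1.41  0.    1.53 -2.2 ] gap 0.0002 F [ 0.5  0.6 -0.6] jaw 1.4885 z [-0.0002  0.0015]
plate (array([ 0.54389249, -0.00905428,  1.49446917]), np.float64(72.05140748986608))
handle (array([ 0.54109735, -0.00617343,  1.49699673]), np.float64(86.88811765843742))
```

View pics/v15.png

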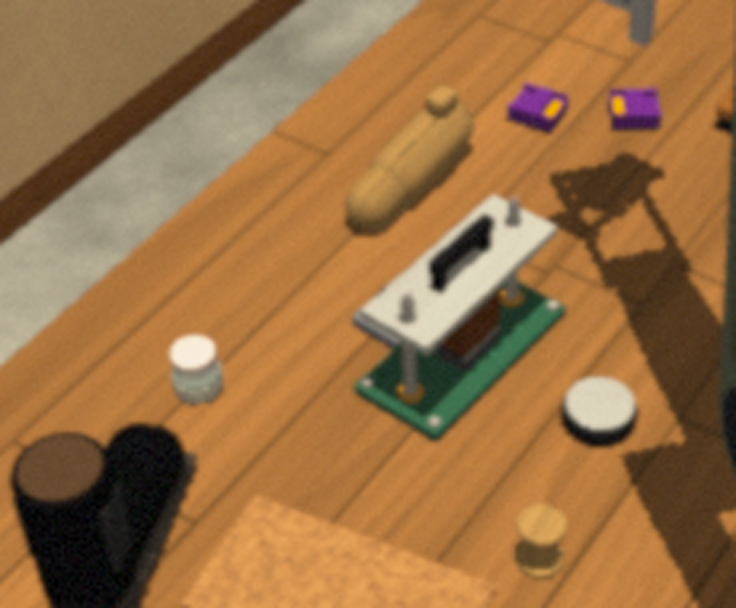

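View pics/v15t.png

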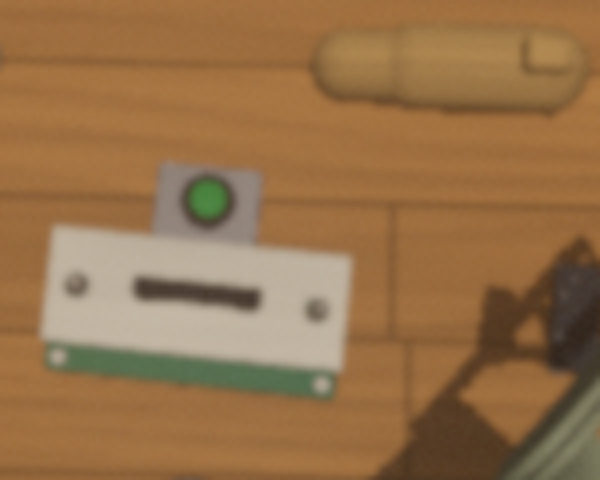

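```bash
python3 -c "
from h import *
print(workorder.finish_job())"
```

```text
the job is handed in; nothing more can be done
None
```

The job is done and handed in at about 60 s on the robot's clock; no verdict was reported.

**What I did:**
1. I parked the plate on the cork mat.
2. I stacked all four brown lifts on the seat and left the purple and blue look-alikes alone.
3. I lowered the plate over both pins, holding it until it rested on the stack, then let go.
4. I pressed the start button and moved the arm clear.

**What the checks showed:**
- **Lifts:** each one seated within about 0.2 mm of its expected height, with a clear contact force.
- **Plate:** it met the stack at the expected height. The last pictures show it level on both pins, with nothing touching it.
- **Button:** it reached a hard stop at about 22 N with the fingertips 34 mm above the table. I had no reading of the button's own travel, so I take it as pressed from that force. It looks released in the final top view.
- **Bystanders:** they looked undisturbed in every picture I took, and I saw no lift or plate knocked aside. The hammer was not in the last pictures.

**What disagreed:**
- **Camera offset:** the camera fits put things 2 to 4 mm low in x compared with touch. I found the press by gripping its two pins, and centred each lift by squeezing it.
- **Final plate fits:** they differ by about 3 mm in each axis. The fit to the plate edges is within 1.5 mm of the press centre found by touch. The fit to the handle alone is about 5 mm off and less reliable.
- **First move call:** it was refused as invalid input and nothing moved. It went through once I gave all six values in each row.

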